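# Unhook the trimming template

## Task

Take the yellow trimming template off its springy barbed hook - feel for the barb, tilt the template and work its window gently over the tip without forcing the hook - and stand it upright, fully home, in the slot of the blue rack. Let go of it there and leave everything else on the bench where it is.

Things in the scene. Friction and masses are not known exactly. Their poses are not given: they have to be found in the camera images.
- stand: Fixed grey stand carrying a springy steel wire hook 170 mm above the bench. Origin: centre of the underside of its 130x110x12 mm base. Its +x is the way the hook points (roughly towards the robot's right), z up. Column and clamp block (28x32x30 mm, top 185 mm above the bench) lie at x <= 0. Pressing hook or stand with more than 10 N spoils the hook.
- hook_root (a point): Point on the wire's centre line where it leaves the clamp block, 170 mm above the bench. The wire, 6 mm thick, runs level from here along the stand's +x, then bends up into the barb. The hook gives about 1 mm per 3 N along x, and 1 mm per 2 N up or down near the bend.
- hook_mid (a point): Fixed point 110 mm along x from hook_root: middle of the range in which the wire's bend may lie. The true bend is 95 to 124 mm from hook_root, set anew every time and NOT reported: feel or look for it. Barb: a straight arm, 20 mm long, 6 mm thick, rising at 70 degrees from level and leaning outward along +x, with a 9 mm ball on its end (top 23 mm above the wire's centre line).
- template_grip (a point): Centre of the template's black rubber grip (14 mm thick in x, 44 wide in y, 38 high), to be grasped from above across the 14 mm. Template: rigid upright yellow plate, 5 mm thick (x), 176 mm high (z), both faces alike, about 0.14 kg; below the grip a neck 60 mm wide, 28 high, then the window, then a 90 mm wide, 96 mm high openwork plate. Grip centre is 157 mm above the lower edge.
- template_window (a point): Centre of the window, 30 mm wide (y), 14 high (z), 54 mm below the grip's centre. The template hangs by the window's top edge, 45 to 65 mm out from hook_root, its x along the hook. Square to the wire the window cannot pass the barb; leaned about 35 degrees (grip back towards the column, lower edge outward) it can follow the wire round the bend and up the arm, off the ball.
- template_foot (a point): Middle of the template's lower edge (5 mm thick, 90 mm wide along y), 103 mm below the window's centre.
- rack: Fixed blue rack, base 120x130x12 mm, origin at the centre of its underside. Two jaws along its y, 112 mm long, form a slot 10 mm wide (x), open at both ends, floor 12 mm and straight top 47 mm above the bench; flared lips above reach 61 mm above the bench and widen the mouth to about 28 mm. The template stands in it with its wide plate along y, either face to the front.
- rack_slot (a point): Centre of the slot's floor, 12 mm above the bench; slot along y.
- tape_roll: Brown roll of packing tape lying flat, 114 mm across, 48 mm high; origin at its underside. Leave alone.
- mug: White mug, 81 mm, 97 mm high; origin at its underside. Leave alone.
- grip: Loose teal tool handle, 170x31x23 mm, origin at its underside. Leave alone.
- box_cutter: Orange box cutter, 158x21x17 mm, origin at its underside. Leave alone.
- header_cards: Pile of blank grey cards, 157x120x11 mm, origin at its underside. Leave alone.

How it is judged (in metres and radians):
On the way:
1. the template is off the hook: its window is more than 150 mm from hook_root and it no longer touches the stand (distance between template_window and hook_root above 0.15 m and contact force between template and stand below 0.1 N), for 0.2 s.
At the end, for the whole second after the job is handed in: The template stands in the rack's slot, lower edge on the slot's floor (within 5 mm), centred along the slot within 25 mm, upright within 0.22 rad, in line with the slot, released and at rest (height (world z) of template_foot below 0.017 m and x of template_foot in the frame of rack_slot between -0.006 and 0.006 m and y of template_foot in the frame of rack_slot between -0.025 and 0.025 m and angle between template_grip's own z axis and vertical below 0.22 rad and angle between the y axis of template_grip and the y axis of rack_slot, either way round below 0.15 rad and linear speed of template below 0.02 m/s); the robot touches nothing.
It fails at once if the template pressed the hook or stand with more than 10 N (contact force between template and stand above 10 N).
It fails at once if the robot pushed against the stand or hook with more than 10 N (contact force between any of the arm, the fingers and stand above 10 N).
It fails at once if a bystander was moved more than 25 mm (distance of any of tape_roll, mug, grip, box_cutter, header_cards from where it was at the start of the episode above 0.025 m).
It also fails if it takes over 64 s, if anything falls off the work surface, if the arm or the gripper's body presses on something with over 40 N, if the wrist force passes 120 N, or if a joint passes its speed limit or range.

## Robot

A 7-joint arm with a two-finger parallel gripper is mounted at the origin on a cart in front of the work surface, level with it; the furniture and walls round the work are solid. World frame = base frame: x ahead of the robot, y to its left, z up, the work surface at z = 0. Lengths are in mm, angles in degrees, forces in N, time in s.
With the tool pointing down it reaches from about 400 to 850 mm from the base axis. Payload 4.4 kg.
Tool frame: the origin (TCP) lies at the very end of the fingers, on their centre line; the grasp point (between the pads) lies 19 mm behind it (r.pinch_z is the distance from the TCP to the grasp point, in mm); x points along the fingers, z is the direction in which the jaws open and shut, and the axes are right-handed (so a half turn about x gives the same grasp; the last joint's range is limited). The gripper opens to 94 mm and grips with 3 to 60 N. Pads are 16 mm wide; open, the fingers measure 119 mm over their backs; the gripper's body (75 mm by 177 mm) begins 78 mm behind the grasp point.
Start: joints at [-78.083, 36.005, 2.206, 86.941, -1.547, 57.084, -1.146], TCP at [175.729, 625.809, 205.478] pointing down, gripper open.
Joint ranges: [-175.42, 175.42], [-21.48, 121.26], [-71.46, 75.88], [10.55, 141.38], [-63.04, 243.04], [13.31, 113.54], [-168.57, 168.57]. Speed limits (degrees/s): [147.25, 147.25, 180, 180, 180, 180, 180].

## Interface

Orientations are given as [roll, pitch, yaw] about the fixed x, y, z axes, in that order (R = Rz(yaw) Ry(pitch) Rx(roll)).
In Python, from plant import state, eyes, r, finder gives the robot as it stands.
- The arm moves only by the tool drive_tool, never from a script. Its argument "series" is a list that holds one entry, the list of rows, each a list of 7 numbers: the shift along the tool's x, y, z in cm, then the turn, a rotation vector about the tool's x, y, z in rad, then the finger opening in cm, from 0 to 9.4. A call has 1 to 8 rows; each row is the pose to reach, as a shift and turn from the pose commanded when the call began, along the tool's axes at that moment; what a row does not reach only later rows make up. A row lasts 1/12 s, in which the tool goes at most 41.7 mm and 7.16 degrees, less where a joint would pass 70% of its speed; a pose out of reach is approached as far as the arm can. A call with a gripper value outside its range is refused whole. The fingers move at their own pace and stop on an object; "squeeze" is the grip in N (left out, the last holds). Time passes only in rows, so rows that repeat a pose let the fingers close. It gives the time, the measured TCP pose, the force and the opening at its end, in the units of the state.
- state(): the state, without advancing time (a new reading comes with each control period).
- eyes.snapshot(name): name is "side" or "top"; returns a dict with "img" (384x512x3 uint8, blue, green, red), "range_z" (384x512 float32, mm along the optical axis (not along the pixel's ray), 0 where there is no reading), "fx", "fy", "cx", "cy" (pixels), "R" (3x3) and "t" (3): a world point X has camera coordinates R X + t. Camera axes: x right, y down, z forward; pixel columns grow to the right and rows downward; lengths in mm; the calibration is good to about 2 mm. A picture is of the moment at which its call begins.
- r.hand_in(): hands the job in, once; it reports no verdict.
Trained networks look in a picture, given as the dict that the camera call returned (one of the last four; its "shot" number tells which), for a name from the list of things; names that differ only in an ending like _2 or _b are one class to them, and where a whole thing is asked for, a point or a joint stands for the part that bears it (a point fixed in the world has none). Each returns a list of dicts, best first, with "score" (0 to 1); they miss things now and then, are a little off and sometimes report something else, mostly with a low value. They report only what shows in the picture. A call takes as long as a camera call.
- finder.search_frame(picture, target): "pixel" ([column, row] in pixels, amid what is visible of it).
- finder.trace(picture, target): "pixels" (384x512 bool, what is visible of it) and "pixel" ([column, row] in pixels, amid what is visible of it).
The state is a dict: "clock": time; "joint_pos": joint angles; "dq": joint speeds; "tau": joint torques, N m; "tcp_pos": TCP position; "tcp_rot": TCP orientation; "ft_force": force on the tool from outside, world axes, zero at the start; "wrist_torque": the same for the moment, N m; "width": finger opening in mm.
Only numpy, scipy, OpenCV 4.12 (cv2) and the standard library are available. Lean on these libraries where they do the work, as an engineer would, in place of code of your own. Each camera call takes 0.05 s, during which the arm holds its last target.

## Working session

There is one attempt and no reset: what is moved stays moved. The work goes in short steps, Python scripts to look and compute and a tool call to move; the robot and the scene stay as the last step left them, time stands still between calls to the robot, and variables do not carry over. Pictures are saved under pics/ and viewed, and the job is handed in when it is done.

Besides the shell and the picture viewer there is one more tool, called after ">>>" as name([rows], argument=value, ...), one row to a line, values as JSON. drive_tool: Moves the arm, as the interface text tells. Its arguments: {"type":"object","properties":{"series":{"type":"array"},"squeeze":{"type":"number"}},"required":["series"]}

```bash
ls; mkdir -p pics
cat > h.py <<'E'
import numpy as np, cv2
from plant import state, eyes, r, finder
def pt(s,px,z=None):
    c,rw=px
    z = s["range_z"][int(round(rw)),int(round(c))] if z is None else z
    X=np.array([(c-s["cx"])/s["fx"]*z,(rw-s["cy"])/s["fy"]*z,z])
    return s["R"].T@(X-s["t"])
def cloud(s,mask=None):
    v,u=np.nonzero((s["range_z"]>0)&(mask if mask is not None else True))
    z=s["range_z"][v,u]
    X=np.stack([(u-s["cx"])/s["fx"]*z,(v-s["cy"])/s["fy"]*z,z],1)
    return (X-s["t"])@s["R"]
def proj(s,P):
    c=s["R"]@np.asarray(P)+s["t"]; return np.array([s["fx"]*c[0]/c[2]+s["cx"],s["fy"]*c[1]/c[2]+s["cy"]])
E
python3 - <<'E'
from h import *
import pickle
print(state())
for n in("side","top"):
    s=eyes.snapshot(n); cv2.imwrite(f"pics/{n}0.png",s["img"]); print(n,{k:s[k] for k in("fx","fy","cx","cy","R","t","shot")})
    pickle.dump(s,open(n+"0.pkl","wb"))
    print("campos",-s["R"].T@s["t"])
    for t in("stand","template_grip","rack","tape_roll","mug","grip","box_cutter","header_cards","template_window","hook_root","rack_slot"):
        try:
            f=finder.trace(s,t)
            for d in f[:2]:
                c=cloud(s,d["pixels"]); print(t,round(d["score"],2),d["pixel"],np.median(c,0).round(0),c.min(0).round(),c.max(0).round(),len(c))
        except Exception as e: print(t,e)
E
```

```text
pics
{'clock': 0.0, 'joint_pos': array([-78.08236422,  36.05722742,   2.20543065,  86.99567061,
        -1.54775146,  57.08521928,  -1.14588189]), 'dq': array([-0.06825695, -0.06235486, -0.02589122, -0.06222533, -0.01795201,
       -0.03416314,  0.11761942]), 'tau': array([-1.15988760e-04, -5.49711514e+01,  1.14252649e+00, -1.86634022e+01,
       -5.24935056e-02,  2.34994479e-02,  1.70679027e-04]), 'tcp_pos': array([175.57065301, 625.13729685, 204.57599858]), 'tcp_rot': array([-178.73493338,   89.8916398 , -104.42532592]), 'ft_force': array([-0.45715764, -0.45570584,  0.88521719]), 'wrist_torque': array([-0.03698704, -0.05076989,  0.02365862]), 'width': 94.32395226239557}
side {'fx': 478.91603868520457, 'fy': 478.91603868520457, 'cx': 253.8592698733831, 'cy': 180.60427639321244, 'R': array([[ 0.99987382, -0.01295179,  0.00919751],
       [-0.00202261, -0.67808213, -0.73498335],
       [ 0.01575602,  0.73487201, -0.67802277]]), 't': array([-494.01583965,  105.07001673, 1373.71304957]), 'shot': 1}
campos [ 472.52177454 -944.6555565  1013.17715773]
stand 0.72 [261.9, 181.3] [520. 122.  
[... 1693 characters left out ...]
pe_roll 0.88 [152.4, 236.2] [393. 341.  45.] [ 318.  286. -764.] [451. 554.  54.] 783
mug 0.81 [139.7, 167.9] [604. 363.  44.] [539. 322.  -4.] [656. 402. 101.] 716
grip 0.78 [209.2, 241.0] [367. 134.  18.] [347.  12.   8.] [383. 177.  27.] 258
box_cutter 0.76 [239.2, 153.1] [646.  46.  12.] [636. -15.   2.] [655. 104.  20.] 184
header_cards 0.75 [352.7, 171.6] [ 599. -351.   10.] [ 523. -416.   -4.] [ 684. -289.   18.] 1500
template_window 0.73 [223.0, 193.7] [501.  89. 163.] [470.  58.   6.] [537. 127. 241.] 235
hook_root 0.95 [205.5, 196.0] [510. 148.  12.] [450.  33.  -8.] [582. 231. 240.] 1074
rack_slot 0.62 [300.4, 205.1] [ 483. -166.   12.] [ 416. -238.   -7.] [ 554. -102.   66.] 1407
```

Run:
```python
import pickle,cv2,numpy as np
s=pickle.load(open("side0.pkl","rb"));t=pickle.load(open("top0.pkl","rb"))
a=cv2.resize(s["img"][90:310,170:370],None,fx=3,fy=3,interpolation=cv2.INTER_CUBIC)[:600]
cv2.imwrite("pics/s1.png",a)
b=cv2.resize(t["img"][130:270,130:340],None,fx=3.8,fy=3.8,interpolation=cv2.INTER_CUBIC)
cv2.imwrite("pics/t1.png",b)
```

```text
(no output)
```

View pics/side0.png

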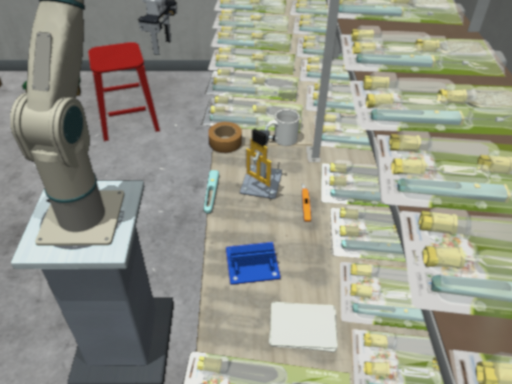

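View pics/s1.png

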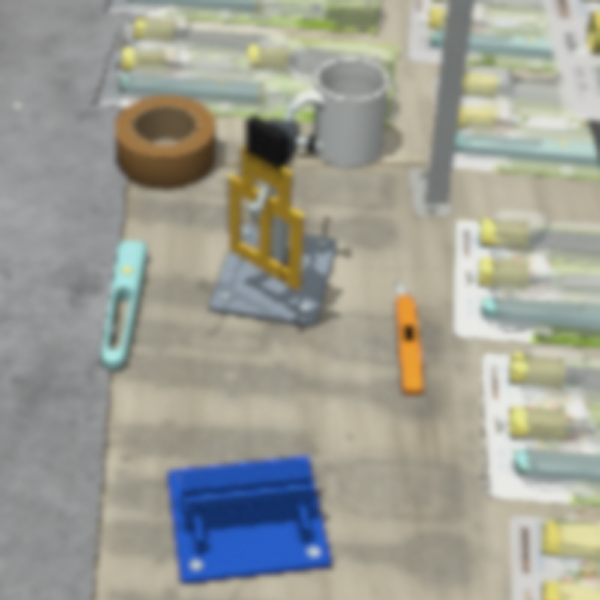

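View pics/t1.png

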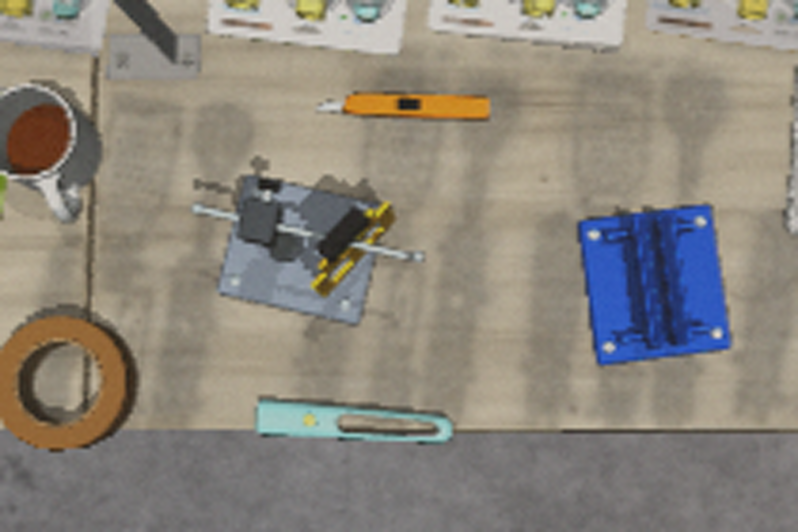

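Top crop: the wire runs from the block at about (260,225) to the ball at about (418,258), and the template is yawed relative to the wire's normal. Next I'll measure it in close-up.

Run:
```python
import pickle
from h import *
s=pickle.load(open("side0.pkl","rb"));t=pickle.load(open("top0.pkl","rb"))
for n,p,(r0,r1,c0,c1) in(("s2",s,(125,205,225,295)),("t2",t,(170,220,175,250))):
    k=10 if n=="t2" else 7.5
    cv2.imwrite(f"pics/{n}.png",cv2.resize(p["img"][r0:r1,c0:c1],None,fx=k,fy=k,interpolation=cv2.INTER_LINEAR))
for n,p in(("side",s),("top",t)):
    C=cloud(p); im=p["img"][p["range_z"]>0].astype(int)
    near=(C[:,0]>440)&(C[:,0]<590)&(C[:,1]>20)&(C[:,1]<240)&(C[:,2]>20)&(C[:,2]<260)
    b,g,rr=im.T
    yel=near&(rr-b>60)&(g-b>25)
    blk=near&(im.max(1)<45)&(C[:,2]>150)
    for nm,m in(("yel",yel),("blk",blk)):
        P=C[m]; print(n,nm,len(P),np.median(P,0).round(1),P.min(0).round(),P.max(0).round())
        for _ in range(3):
            c=np.median(P,0); u,sv,vt=np.linalg.svd(P-P.mean(0)); d=(P-P.mean(0))@vt[2]; P=P[abs(d-np.median(d))<6]
        print("  normal",vt[2].round(3),"mean",P.mean(0).round(1),len(P),d.std(), "yaw",np.degrees(np.arctan2(vt[2][1],vt[2][0])).round(1))
    blu=(C[:,1]<-80)&(C[:,1]>-260)&(b>90)&(b-rr>60)&(C[:,2]>-10)
    base=C[blu&(C[:,2]<16)]; 
    rc=cv2.minAreaRect(C[blu][:,:2].astype(np.float32)); print(n,"rack rect",rc)
    top=C[blu&(C[:,2]>35)]; print(" jaws",cv2.minAreaRect(top[:,:2].astype(np.float32)),np.median(top,0),np.percentile(top[:,2],[5,50,95]))
    st=near&(abs(im.max(1)-im.min(1))<30)
    m=(C[:,0]>440)&(C[:,0]<590)&(C[:,1]>20)&(C[:,1]<240)&(C[:,2]>6)&(C[:,2]<20)&(b>rr-5)
    print(" base",cv2.minAreaRect(C[m][:,:2].astype(np.float32)),np.median(C[m],0))
    m=near&(C[:,2]>150)&~yel
    m2=near&(C[:,2]>175)&(C[:,2]<195)&(C[:,1]>130); print(" clamp top",cv2.minAreaRect(C[m2][:,:2].astype(np.float32)) if m2.sum()>4 else 0,m2.sum())
```

```text
side yel 515 [508.3  83.1 142.1] [472.  53.  22.] [539. 150. 203.]
  normal [0.662 0.749 0.003] mean [507.1  83.9 134.9] 510 1.8200848158122025 yaw 48.5
side blk 141 [506.9  78.7 225. ] [491.  67. 166.] [529. 143. 242.]
  normal [-0.591 -0.772 -0.233] mean [506.3  79.5 227.3] 71 2.204493594600144 yaw -127.4
side rack rect ((487.7494201660156, -171.55245971679688), (130.41458129882812, 118.74342346191406), 7.554332733154297)
 jaws ((487.39141845703125, -179.34390258789062), (111.77308654785156, 59.76485061645508), 5.925870418548584) [ 486.57456601 -167.48867436   49.77592568] [37.4803742  49.77592568 63.04618148]
 base ((516.6263427734375, 140.46548461914062), (131.78443908691406, 110.25254821777344), 77.45103454589844) [514.01415537 114.69356041  13.28607593]
 clamp top ((526.4686279296875, 168.3498077392578), (34.76709747314453, 67.09183502197266), 21.029953002929688) 64
top yel 68 [498.9  90.9 151.7] [470.  58.  75.] [537. 118. 236.]
  normal [-0.661 -0.75  -0.011] mean [503.2  88.7 131.1] 68 1.6256319201288327 yaw -131.4
top blk 62 [503.4  91.8 235.1] [485.  72. 169.] [550. 163. 241.]
  normal [0.255 0.573 0.779] mean [508.   96.2 227.5] 42 2.8057248379282953 yaw 66.0
top rack rect ((484.85028076171875, -168.4590606689453), (128.1600341796875, 118.5186538696289), 6.99971342086792)
 jaws ((485.40380859375, -168.79273986816406), (111.45724487304688, 76.06079864501953), 5.379579544067383) [ 485.13049893 -173.72713958   54.62592151] [36.25434213 54.62592151 61.83322113]
 base ((516.4182739257812, 143.58148193359375), (128.33987426757812, 108.88630676269531), 77.2965087890625) [500.04462713 146.35715633  10.98818846]
 clamp top ((529.22314453125, 157.0791015625), (31.718219757080078, 49.24839401245117), 75.84611511230469) 119
```

View pics/s2.png

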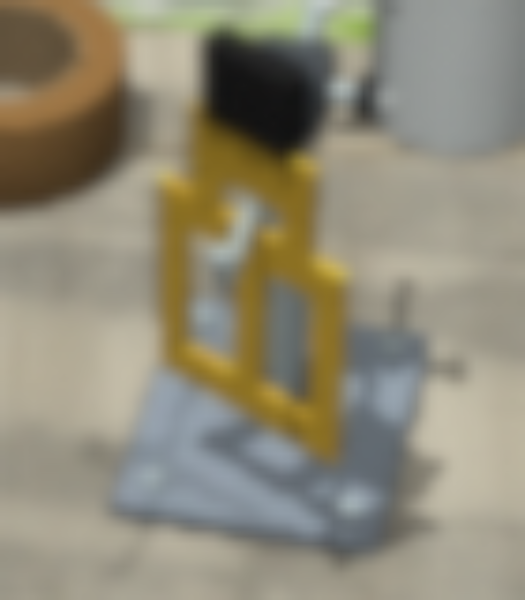

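View pics/t2.png

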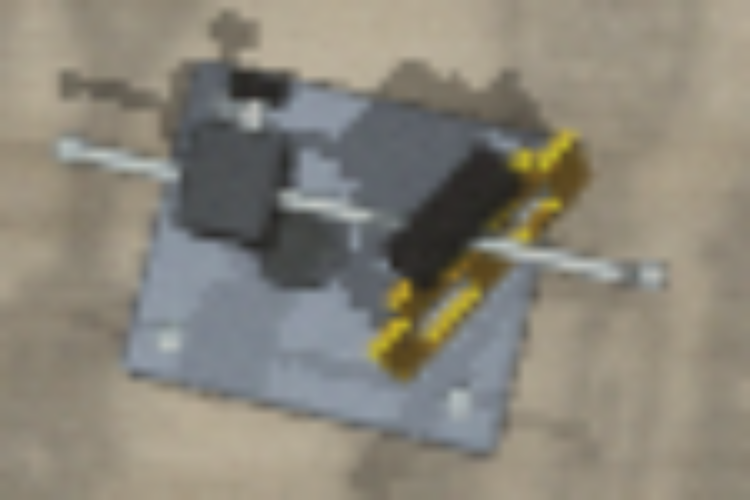

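```bash
python3 - <<'E'
import pickle
from h import *
from scipy.spatial.transform import Rotation as Ro
s=pickle.load(open("side0.pkl","rb"));t=pickle.load(open("top0.pkl","rb"))
def at(p,px,z):
    d=p["R"].T@np.array([(px[0]-p["cx"])/p["fx"],(px[1]-p["cy"])/p["fy"],1]); o=-p["R"].T@p["t"]
    return o+d*(z-o[2])/d[2]
root=at(t,(203.3,189.3),170);ball=at(t,(240.1,197.2),188);bend2=at(t,(236.2,196.4),170);tail=at(t,(181.3,184.8),170)
print("root",root,"ball",ball,"tail",tail)
d=ball-tail; print("yaw tail-ball",np.degrees(np.arctan2(d[1],d[0])),"ball dist",np.hypot(*(ball-root)[:2]))
# stand centre from base rect
yaw=np.radians(-102.6); e=np.array([np.cos(yaw),np.sin(yaw),0])
for n,p in(("side",s),("top",t)):
  for L in(100,110,120):
    R0=root.copy()
    b=R0+e*L; tip=b+e*6.8+[0,0,18.8]
    print(n,L,"root",proj(p,R0).round(1),"bend",proj(p,b).round(1),"ball",proj(p,tip).round(1))
st=state(); R=Ro.from_euler("xyz",st["tcp_rot"],degrees=True).as_matrix(); print(R.round(3))
E
python3 - <<'E'
import pickle,cv2
s=pickle.load(open("side0.pkl","rb"))
cv2.imwrite("pics/s3.png",cv2.resize(s["img"][135:175,240:285],None,fx=14,fy=14,interpolation=cv2.INTER_NEAREST))
E
```

```text
root [516.63966928 142.24240022 170.        ] ball [491.29606225  33.09519501 188.        ] tail [530.07102533 207.25673911 170.        ]
yaw tail-ball -102.55150233989374 ball dist 112.05092959450262
side 100 root [261.6 139.6] bend [254.5 161.7] ball [254. 158.]
side 110 root [261.6 139.6] bend [253.7 164.1] ball [253.3 160.4]
side 120 root [261.6 139.6] bend [253.  166.5] ball [252.5 162.8]
top 100 root [203.3 189.3] bend [236.4 196.6] ball [238.4 196.5]
top 110 root [203.3 189.3] bend [239.7 197.4] ball [241.8 197.2]
top 120 root [203.3 189.3] bend [243.  198.1] ball [245.1 198. ]
[[-0.    -0.963  0.27 ]
 [-0.     0.27   0.963]
 [-1.     0.    -0.   ]]
```

View pics/s3.png

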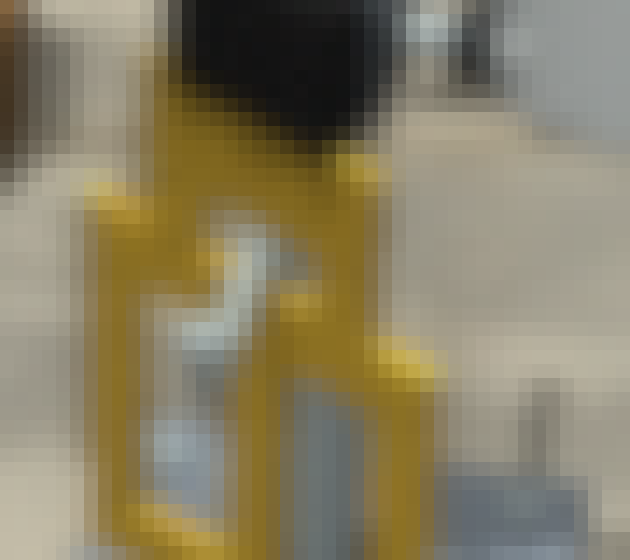

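```bash
cat > clr.py <<'E'
import numpy as np
from scipy.optimize import minimize, differential_evolution
a70=np.radians(70); tip=20*np.array([np.cos(a70),np.sin(a70)])
# hook polyline rel. to bend (0,0)
def dist_seg(P,A,B):
    d=B-A; t=np.clip(((P-A)@d)/(d@d),0,1); return np.linalg.norm(P-(A+t[:,None]*d),axis=1)
def sd(P):
    return np.minimum(np.minimum(dist_seg(P,np.array([-150.,0]),np.zeros(2)),dist_seg(P,np.zeros(2),tip))-3,np.linalg.norm(P-tip,axis=1)-4.5)
loc=[]
for s in(1,-1):
    w=np.linspace(7,20,14)*s
    loc+= [(x,s*7) for x in np.linspace(-2.5,2.5,11)]+[(2.5,z) for z in w]+[(-2.5,z) for z in w]
loc=np.array(loc)
def pts(c,th):
    n=np.array([np.cos(th),np.sin(th)]);u=np.array([-np.sin(th),np.cos(th)])
    return c+loc[:,:1]*n+loc[:,1:]*u
def clear(c,th): return sd(pts(np.array(c),th)).min()
def hookpt(u): return np.array([u,0.]) if u<=0 else u/20*tip
if __name__=="__main__":
    for fixed in(None,30,35,40,45):
        print("theta",fixed)
        for u in list(range(-30,32,3)):
            H=hookpt(u); best=(-9,)
            for th in ([fixed] if fixed else range(0,76,5)):
                t=np.radians(th);up=np.array([-np.sin(t),np.cos(t)])
                for d in np.arange(-6,6.1,.5):
                    c=clear(H+d*up,t)
                    if c>best[0]: best=(c,th,d,*(H+d*up).round(1))
            print(u,np.round(best,2).tolist())
E
python3 clr.py; python3 -c "
from h import *; print([x for x in dir(r) if x[0]!='_'], r.pinch_z)"
```

```text
theta None
-30 [4.0, 0.0, 0.0, -30.0, 0.0]
-27 [4.0, 0.0, 0.0, -27.0, 0.0]
-24 [4.0, 0.0, 0.0, -24.0, 0.0]
-21 [4.0, 0.0, 0.0, -21.0, 0.0]
-18 [4.0, 0.0, 0.0, -18.0, 0.0]
-15 [4.0, 0.0, 0.0, -15.0, 0.0]
-12 [4.0, 0.0, 0.0, -12.0, 0.0]
-9 [4.0, 0.0, 0.0, -9.0, 0.0]
-6 [3.46, 10.0, 0.0, -6.0, 0.0]
-3 [2.48, 20.0, 0.5, -3.2, 0.5]
0 [2.5, 35.0, 1.5, -0.9, 1.2]
3 [2.48, 50.0, 0.5, 0.6, 3.1]
6 [3.46, 60.0, 0.0, 2.1, 5.6]
9 [4.0, 70.0, 0.0, 3.1, 8.5]
12 [4.0, 70.0, 0.0, 4.1, 11.3]
15 [2.93, 70.0, 0.0, 5.1, 14.1]
18 [2.5, 70.0, 0.0, 6.2, 16.9]
21 [2.5, 70.0, 0.0, 7.2, 19.7]
24 [2.66, 70.0, 0.0, 8.2, 22.6]
27 [3.82, 70.0, 0.0, 9.2, 25.4]
30 [5.76, 70.0, 0.0, 10.3, 28.2]
theta 30
-30 [1.81, 30.0, 0.0, -30.0, 0.0]
-27 [1.81, 30.0, 0.0, -27.0, 0.0]
-24 [1.81, 30.0, 0.0, -24.0, 0.0]
-21 [1.81, 30.0, 0.0, -21.0, 0.0]
-18 [1.81, 30.0, 0.0, -18.0, 0.0]
-15 [1.81, 30.0, 0.0, -15.0, 0.0]
-12 [1.81, 30.0, 0.0, -12.0, 0.0]
-9 [1.81, 30.0, 0.0, -9.0, 0.0]
-6 [1.81, 30.0, 0.0, -6.0, 0.0]
-3 [2.0, 30.0, 0.5, -3.2, 0.4]
0 [2.0, 30.0, 2.0, -1.0, 1.7]
3 [1.14, 30.0, 0.5, 0.8, 3.3]
6 [0.76, 30.0, 0.0, 2.1, 5.6
[... 1669 characters left out ...]
.0, 0.0]
-27 [0.18, 45.0, 0.0, -27.0, 0.0]
-24 [0.18, 45.0, 0.0, -24.0, 0.0]
-21 [0.18, 45.0, 0.0, -21.0, 0.0]
-18 [0.18, 45.0, 0.0, -18.0, 0.0]
-15 [0.18, 45.0, 0.0, -15.0, 0.0]
-12 [0.18, 45.0, 0.0, -12.0, 0.0]
-9 [0.18, 45.0, 0.0, -9.0, 0.0]
-6 [0.18, 45.0, 0.0, -6.0, 0.0]
-3 [0.88, 45.0, 1.0, -3.7, 0.7]
0 [1.6, 45.0, 2.0, -1.4, 1.4]
3 [2.29, 45.0, 0.0, 1.0, 2.8]
6 [2.29, 45.0, 0.0, 2.1, 5.6]
9 [2.29, 45.0, 0.0, 3.1, 8.5]
12 [1.79, 45.0, 0.5, 3.8, 11.6]
15 [1.38, 45.0, 1.0, 4.4, 14.8]
18 [1.83, 45.0, 0.5, 5.8, 17.3]
21 [2.42, 45.0, -0.5, 7.5, 19.4]
24 [2.4, 45.0, -1.5, 9.3, 21.5]
27 [3.45, 45.0, -3.0, 11.4, 23.3]
30 [4.93, 45.0, -4.0, 13.1, 25.4]
['MotionError', 'hand_in', 'pinch_z'] 18.8
```

Run:
```python
import pickle
from h import *
s=pickle.load(open("side0.pkl","rb"));t=pickle.load(open("top0.pkl","rb"))
n=np.array([.662,.75,0]);n/=np.linalg.norm(n);td=np.array([n[1],-n[0],0])
for nm,p in(("side",s),("top",t)):
    C=cloud(p); im=p["img"][p["range_z"]>0].astype(int)
    near=(C[:,0]>460)&(C[:,0]<545)&(C[:,1]>40)&(C[:,1]<130)&(C[:,2]>60)&(C[:,2]<260)
    k=near&(im.max(1)<55)&(C[:,2]>195); b,g,rr=im.T; y=near&(rr-b>60)&(g-b>25)&(C[:,2]<150)
    for q,m in(("blk",k),("yel",y)):
        P=C[m]; print(nm,q,m.sum(),"n",np.percentile(P@n,[3,50,97]).round(1),"t",np.percentile(P@td,[2,50,98]).round(1),"z",np.percentile(P[:,2],[2,50,98]).round(1))
    kt=k&(C[:,2]>232); print(" top face",kt.sum(),C[kt].mean(0).round(1), (C[kt]@n).mean().round(1),(C[kt]@td).mean().round(1), cv2.minAreaRect(C[kt][:,:2].astype(np.float32)))
w=np.array([504.8,89.5,0]); print("wire pt",w@n,w@td)
```

```text
side blk 153 n [391.5 394.3 403.6] t [307.  328.7 342.8] z [206.  225.9 241.2]
side yel 286 n [395.4 398.5 402.1] t [280.8 324.7 364.9] z [ 69.7  99.9 149.1]
 top face 53 [506.6  81.1 237.8] 396.0 326.2 ((505.9100036621094, 82.91635131835938), (13.221952438354492, 34.7703971862793), 50.10858917236328)
top blk 83 n [392.8 398.5 405.8] t [300.1 319.7 337.8] z [216.9 236.5 240.8]
top yel 33 n [397.2 399.6 402.5] t [276.  310.  357.8] z [ 75.   80.8 140.2]
 top face 71 [503.5  88.4 236.8] 399.5 319.0 ((503.512451171875, 88.46405792236328), (12.719669342041016, 40.82486343383789), 48.44304275512695)
wire pt 401.1533986819756 319.2322676765303
```

```bash
cat > mv.py <<'E'
import json,os,sys
from h import *
from scipy.spatial.transform import Rotation as Ro, Slerp
F="cmd.json"
def load():
    d=json.load(open(F)); return np.array(d["p"]),np.array(d["R"])
def save(p,R): json.dump({"p":list(p),"R":np.asarray(R).tolist()},open(F,"w"))
def down(yaw):  # tool x down, z horizontal at yaw
    z=np.array([np.cos(np.radians(yaw)),np.sin(np.radians(yaw)),0]);x=np.array([0,0,-1.]);return np.stack([x,np.cross(z,x),z],1)
def tilt(yaw,th):  # template x (outward along hook)= yaw-180 ; lean th: tool x points down and outward
    R=down(yaw); n=-R[:,2] # outward horizontal
    # rotate so that up axis=( -sin outward, cos) 
    ax=np.cross(n,[0,0,1.]); # rotating n toward up
    return Ro.from_rotvec(ax*np.radians(th)).as_matrix()@R
def plan(wps,open_,step=30,ang=6,sim=True):
    """wps list of (p,R); prints calls of rows; simulates cmd update with rounded numbers"""
    p,R=load(); dense=[]
    for q,Q in wps:
        q=np.array(q,float); dr=Ro.from_matrix(R.T@Q).as_rotvec()
        n=max(1,int(np.ceil(max(np.linalg.norm(q-p)/step,np.degrees(np.linalg.norm(dr))/ang))))
        for i in range(1,n+1): dense.append((p+(q-p)*i/n,R@Ro.from_rotvec(dr*i/n).as_matrix()))
        p,R=q,Q
    p,R=load()
    for i in range(0,len(dense),8):
        rows=[]
        for q,Q in dense[i:i+8]:
            rows.append([round(float(v),2) for v in R.T@(q-p)/10]+[round(float(v),3) for v in Ro.from_matrix(R.T@Q).as_rotvec()]+[open_])
        print(json.dumps([rows]))
        l=np.array(rows[-1]); p=p+R@l[:3]*10; R=R@Ro.from_rotvec(l[3:6]).as_matrix()
    save(p,R)
def chk():
    s=state(); p,R=load(); Rm=Ro.from_euler("xyz",s["tcp_rot"],degrees=True).as_matrix()
    print("t",round(s["clock"],2),"tcp",s["tcp_pos"].round(2),"d",(s["tcp_pos"]-p).round(2),"rotd",np.degrees(Ro.from_matrix(R.T@Rm).as_rotvec()).round(2),"F",s["ft_force"].round(2),"T",s["wrist_torque"].round(3),"w",round(s["width"],1),"q",s["joint_pos"].round(0))
    return s
E
python3 - <<'E'
from mv import *
s=state();R=Ro.from_euler("xyz",s["tcp_rot"],degrees=True).as_matrix()
save([175.729,625.809,205.478],down(np.degrees(np.arctan2(R[1,2],R[0,2]))))
chk()
G=[505.4,87.4]
plan([([200,570,330],load()[1]),(G+[330],down(48.5))],9.4,step=36)
E
```

```text
t 1.2 tcp [175.72 625.79 205.47] d [-0.01 -0.02 -0.  ] rotd [0. 0. 0.] F [ 0.33 -0.28 -0.61] T [-0.045 -0.01  -0.012] w 94.1 q [-78.  36.   2.  87.  -2.  57.  -1.]
[[[-3.11, -0.96, -1.18, 0.0, 0.0, 0.0, 9.4], [-6.23, -1.92, -2.36, 0.0, 0.0, 0.0, 9.4], [-9.34, -2.88, -3.54, 0.0, 0.0, 0.0, 9.4], [-12.45, -3.85, -4.72, 0.0, 0.0, 0.0, 9.4], [-12.45, -6.5, -7.1, 0.028, 0.0, 0.0, 9.4], [-12.45, -9.15, -9.49, 0.056, 0.0, 0.0, 9.4], [-12.45, -11.81, -11.88, 0.084, 0.0, 0.0, 9.4], [-12.45, -14.46, -14.27, 0.113, 0.0, 0.0, 9.4]]]
[[[-0.0, -2.9, -2.07, 0.028, 0.0, 0.0, 9.4], [-0.0, -5.81, -4.15, 0.056, 0.0, 0.0, 9.4], [-0.0, -8.71, -6.22, 0.084, 0.0, 0.0, 9.4], [-0.0, -11.62, -8.29, 0.112, 0.0, 0.0, 9.4], [-0.0, -14.53, -10.37, 0.14, 0.0, 0.0, 9.4], [-0.0, -17.43, -12.44, 0.169, 0.0, 0.0, 9.4], [-0.0, -20.34, -14.51, 0.197, 0.0, 0.0, 9.4], [-0.0, -23.24, -16.59, 0.225, 0.0, 0.0, 9.4]]]
[[[-0.0, -3.3, -1.37, 0.028, 0.0, 0.0, 9.4], [-0.0, -6.59, -2.74, 0.056, 0.0, 0.0, 9.4], [-0.0, -9.89, -4.11, 0.084, 0.0, 0.0, 9.4], [-0.0, -13.18, -5.49, 0.113, 0.0, 0.0, 9.4]]]
```

>>> drive_tool([
  [[-3.11,-0.96,-1.18,0.0,0.0,0.0,9.4],[-6.23,-1.92,-2.36,0.0,0.0,0.0,9.4],[-9.34,-2.88,-3.54,0.0,0.0,0.0,9.4],[-12.45,-3.85,-4.72,0.0,0.0,0.0,9.4],[-12.45,-6.5,-7.1,0.028,0.0,0.0,9.4],[-12.45,-9.15,-9.49,0.056,0.0,0.0,9.4],[-12.45,-11.81,-11.88,0.084,0.0,0.0,9.4],[-12.45,-14.46,-14.27,0.113,0.0,0.0,9.4]],
])

```text
clock: 1.87
tcp_pos: [277.0, 447.9, 330.4]
tcp_rot: [-4.6, 90.0, 63.2]
ft_force: [0.4, 1.5, 0.7]
width: 94.0
```

>>> drive_tool([
  [[0.0,-2.9,-2.07,0.028,0.0,0.0,9.4],[0.0,-5.81,-4.15,0.056,0.0,0.0,9.4],[0.0,-8.71,-6.22,0.084,0.0,0.0,9.4],[0.0,-11.62,-8.29,0.112,0.0,0.0,9.4],[0.0,-14.53,-10.37,0.14,0.0,0.0,9.4],[0.0,-17.43,-12.44,0.169,0.0,0.0,9.4],[0.0,-20.34,-14.51,0.197,0.0,0.0,9.4],[0.0,-23.24,-16.59,0.225,0.0,0.0,9.4]],
])

```text
clock: 2.53
tcp_pos: [429.7, 206.5, 330.3]
tcp_rot: [-7.1, 90.0, 47.8]
ft_force: [0.5, 0.6, 0.7]
width: 93.8
```

>>> drive_tool([
  [[0.0,-3.3,-1.37,0.028,0.0,0.0,9.4],[0.0,-6.59,-2.74,0.056,0.0,0.0,9.4],[0.0,-9.89,-4.11,0.084,0.0,0.0,9.4],[0.0,-13.18,-5.49,0.113,0.0,0.0,9.4],[0.0,-13.18,-5.49,0.113,0.0,0.0,9.4]],
])

```text
clock: 2.95
tcp_pos: [508.5, 79.5, 330.4]
tcp_rot: [-101.5, 89.7, -53.7]
ft_force: [0.5, -1.4, 0.2]
width: 93.7
```

Run:
```python
from mv import *
chk()
# lean test in free air at height: 
W=np.array([516.6,142.2,170])+np.array([-.218,-.976,0])*104
for th in(0,35,60): print(th, tilt(77.4,th).round(2).tolist())
```

```text
t 2.95 tcp [508.54  79.52 330.42] d [ 3.16 -7.86  0.44] rotd [ 0.66  0.07 -0.31] F [ 0.47 -1.35  0.16] T [-0.097  0.028  0.004] w 93.7 q [-28.  18.  21.  98.  -7.  65.  43.]
0 [[0.0, -0.98, 0.22], [0.0, 0.22, 0.98], [-1.0, 0.0, 0.0]]
35 [[-0.13, -0.98, 0.18], [-0.56, 0.22, 0.8], [-0.82, -0.0, -0.57]]
60 [[-0.19, -0.98, 0.11], [-0.85, 0.22, 0.49], [-0.5, -0.0, -0.87]]
```

```bash
cp cmd.json cmd_a.json
python3 - <<'E'
from mv import *
s=chk()
p=load()[0]
plan([(p+[0,-20,30],tilt(77.4,35)),(p+[0,-20,30],tilt(77.4,60))],9.4,ang=6.5)
E
```

```text
t 2.95 tcp [508.54  79.52 330.42] d [ 3.16 -7.86  0.44] rotd [ 0.66  0.07 -0.31] F [ 0.47 -1.35  0.16] T [-0.097  0.028  0.004] w 93.7 q [-28.  18.  21.  98.  -7.  65.  43.]
[[[-0.43, -0.19, -0.21, -0.07, 0.085, -0.022, 9.4], [-0.86, -0.38, -0.43, -0.14, 0.171, -0.044, 9.4], [-1.29, -0.57, -0.64, -0.21, 0.256, -0.066, 9.4], [-1.71, -0.76, -0.86, -0.279, 0.342, -0.088, 9.4], [-2.14, -0.95, -1.07, -0.349, 0.427, -0.11, 9.4], [-2.57, -1.14, -1.28, -0.419, 0.512, -0.132, 9.4], [-3.0, -1.33, -1.5, -0.489, 0.598, -0.154, 9.4], [-3.0, -1.33, -1.5, -0.483, 0.704, -0.182, 9.4]]]
[[[-0.0, 0.0, 0.0, 0.0, 0.109, 0.0, 9.4], [-0.0, 0.0, 0.0, 0.0, 0.218, 0.0, 9.4], [-0.0, 0.0, 0.0, 0.0, 0.327, 0.0, 9.4]]]
```

>>> drive_tool([
  [[-0.43,-0.19,-0.21,-0.07,0.085,-0.022,9.4],[-0.86,-0.38,-0.43,-0.14,0.171,-0.044,9.4],[-1.29,-0.57,-0.64,-0.21,0.256,-0.066,9.4],[-1.71,-0.76,-0.86,-0.279,0.342,-0.088,9.4],[-2.14,-0.95,-1.07,-0.349,0.427,-0.11,9.4],[-2.57,-1.14,-1.28,-0.419,0.512,-0.132,9.4],[-3.0,-1.33,-1.5,-0.489,0.598,-0.154,9.4],[-3.0,-1.33,-1.5,-0.483,0.704,-0.182,9.4]],
])

```text
clock: 3.62
tcp_pos: [505.8, 66.9, 362.2]
tcp_rot: [-179.8, 48.7, -102.3]
ft_force: [1.2, 0.1, 0.3]
width: 94.0
```

>>> drive_tool([
  [[0.0,0.0,0.0,0.0,0.109,0.0,9.4],[0.0,0.0,0.0,0.0,0.218,0.0,9.4],[0.0,0.0,0.0,0.0,0.327,0.0,9.4],[0.0,0.0,0.0,0.0,0.327,0.0,9.4],[0.0,0.0,0.0,0.0,0.327,0.0,9.4],[0.0,0.0,0.0,0.0,0.327,0.0,9.4]],
])

```text
clock: 4.12
tcp_pos: [505.6, 66.6, 360.9]
tcp_rot: [-179.9, 30.2, -102.6]
ft_force: [0.5, 0.1, 0.1]
width: 93.9
```

Run:
```python
from mv import *
s=chk()
```

```text
t 4.12 tcp [505.62  66.58 360.93] d [ 0.23 -0.75  0.96] rotd [ 0.12 -0.14  0.01] F [0.5  0.15 0.11] T [ 0.773 -0.183  0.019] w 93.9 q [-48.  43.  22.  82.  29.  99.  45.]
```

Run:
```python
from mv import *
G=[505.4,87.4]
plan([(G+[330],down(48.5))],4.0,ang=6.8)
print()
plan([(G+[204],down(48.5))],4.0,step=25)
```

```text
[[[-0.02, 0.04, 0.36, 0.046, -0.102, 0.026, 4.0], [-0.04, 0.09, 0.72, 0.091, -0.205, 0.053, 4.0], [-0.06, 0.13, 1.07, 0.137, -0.307, 0.079, 4.0], [-0.08, 0.17, 1.43, 0.183, -0.409, 0.106, 4.0], [-0.1, 0.22, 1.79, 0.229, -0.512, 0.132, 4.0], [-0.12, 0.26, 2.15, 0.274, -0.614, 0.159, 4.0], [-0.14, 0.31, 2.5, 0.32, -0.716, 0.185, 4.0], [-0.16, 0.35, 2.86, 0.366, -0.819, 0.211, 4.0]]]
[[[0.26, 0.13, 0.22, 0.046, -0.102, 0.027, 4.0], [0.51, 0.26, 0.44, 0.092, -0.204, 0.053, 4.0]]]

[[[2.1, 0.0, 0.0, -0.0, -0.0, 0.0, 4.0], [4.2, 0.0, 0.0, -0.0, -0.0, 0.0, 4.0], [6.3, 0.0, 0.0, -0.0, -0.0, 0.0, 4.0], [8.4, 0.0, 0.0, -0.0, -0.0, 0.0, 4.0], [10.5, 0.0, 0.0, -0.0, -0.0, 0.0, 4.0], [12.6, 0.0, 0.0, -0.0, -0.0, 0.0, 4.0]]]
```

>>> drive_tool([
  [[-0.02,0.04,0.36,0.046,-0.102,0.026,4.0],[-0.04,0.09,0.72,0.091,-0.205,0.053,4.0],[-0.06,0.13,1.07,0.137,-0.307,0.079,4.0],[-0.08,0.17,1.43,0.183,-0.409,0.106,4.0],[-0.1,0.22,1.79,0.229,-0.512,0.132,4.0],[-0.12,0.26,2.15,0.274,-0.614,0.159,4.0],[-0.14,0.31,2.5,0.32,-0.716,0.185,4.0],[-0.16,0.35,2.86,0.366,-0.819,0.211,4.0]],
])

```text
clock: 4.78
tcp_pos: [506.6, 81.9, 339.7]
tcp_rot: [-166.3, 78.6, -112.9]
ft_force: [-0.5, -1.0, -0.4]
width: 44.3
```

>>> drive_tool([
  [[0.26,0.13,0.22,0.046,-0.102,0.027,4.0],[0.51,0.26,0.44,0.092,-0.204,0.053,4.0],[0.51,0.26,0.44,0.092,-0.204,0.053,4.0],[0.51,0.26,0.44,0.092,-0.204,0.053,4.0],[0.51,0.26,0.44,0.092,-0.204,0.053,4.0],[0.51,0.26,0.44,0.092,-0.204,0.053,4.0]],
])

```text
clock: 5.28
tcp_pos: [506.0, 88.7, 330.6]
tcp_rot: [-86.9, 89.9, -38.3]
ft_force: [0.0, -0.5, 0.4]
width: 40.2
```

Run:
```python
from mv import *
s=chk()
for n in("side","top"):
    p=eyes.snapshot(n); c=proj(p,[505,87,200]).astype(int); print(c)
    y0,x0=max(0,c[1]-40),c[0]-50
    cv2.imwrite(f"pics/{n}_a.png",cv2.resize(p["img"][y0:y0+80,x0:x0+100],None,fx=7,fy=7,interpolation=cv2.INTER_LINEAR))
```

```text
t 5.28 tcp [505.98  88.72 330.58] d [  0.58   1.35 126.57] rotd [-0.16 -0.03 -0.04] F [ 0.03 -0.53  0.42] T [-0.004 -0.03   0.02 ] w 40.2 q [-28.  18.  20.  98.  -7.  65.  43.]
[258 143]
[221 192]
```

View pics/side_a.png

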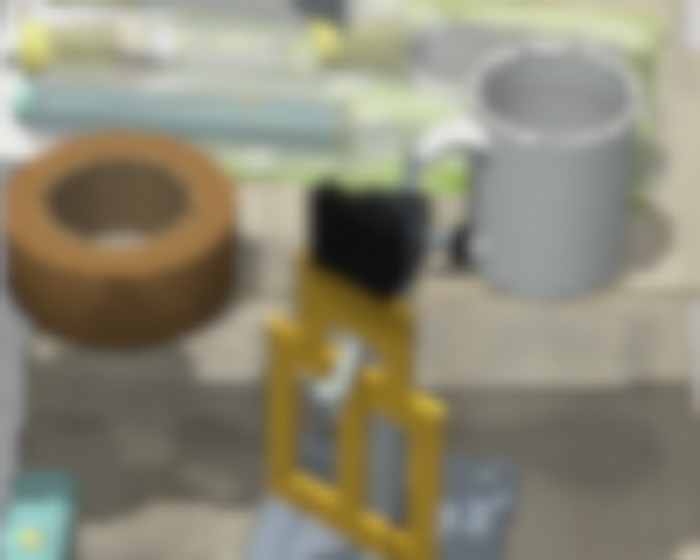

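View pics/top_a.png

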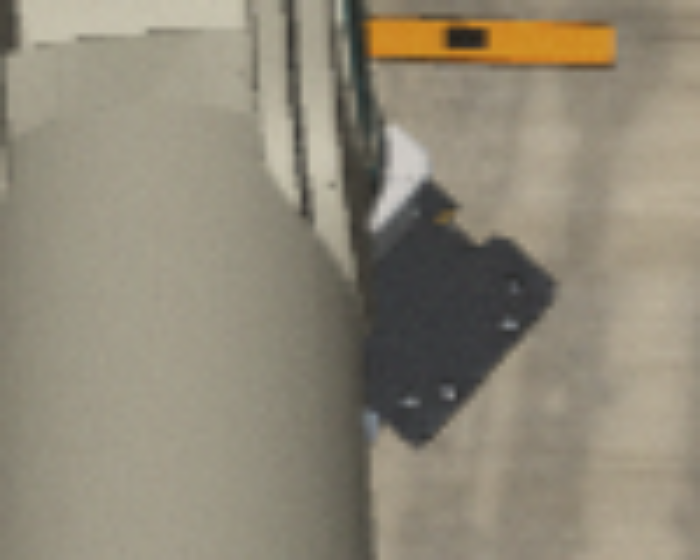

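The template hasn't moved in the side view, and the arm hides it from above. I'll descend now.

>>> drive_tool([
  [[2.1,0.0,0.0,0.0,0.0,0.0,4.0],[4.2,0.0,0.0,0.0,0.0,0.0,4.0],[6.3,0.0,0.0,0.0,0.0,0.0,4.0],[8.4,0.0,0.0,0.0,0.0,0.0,4.0],[10.0,0.0,0.0,0.0,0.0,0.0,4.0],[11.5,0.0,0.0,0.0,0.0,0.0,4.0],[12.6,0.0,0.0,0.0,0.0,0.0,4.0],[12.6,0.0,0.0,0.0,0.0,0.0,4.0]],
])

```text
clock: 6.05
tcp_pos: [503.9, 88.1, 201.4]
tcp_rot: [153.4, 89.7, -158.0]
ft_force: [0.1, -0.1, -0.2]
width: 40.2
```

Run:
```python
from mv import *
s=chk()
p=eyes.snapshot("side"); c=proj(p,[505,87,220]).astype(int)
y0,x0=max(0,c[1]-50),c[0]-50
cv2.imwrite(f"pics/side_b.png",cv2.resize(p["img"][y0:y0+80,x0:x0+100],None,fx=7,fy=7,interpolation=cv2.INTER_LINEAR))
```

```text
t 6.05 tcp [503.91  88.14 201.36] d [-1.49  0.77 -2.65] rotd [-0.13  0.28  0.16] F [ 0.1  -0.08 -0.24] T [-0.022  0.034  0.017] w 40.2 q [-26.  26.  18. 109. -11.  47.  47.]
```

View pics/side_b.png

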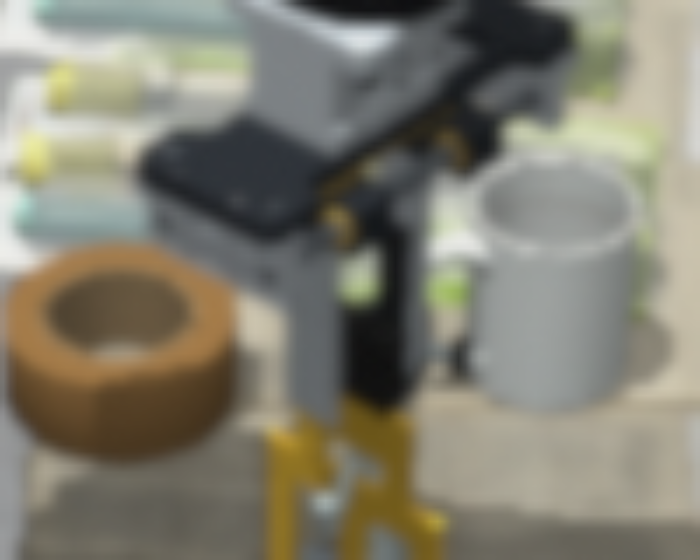

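>>> drive_tool([
  [[0,0,0,0,0,0,3.0],[0,0,0,0,0,0,2.2],[0,0,0,0,0,0,1.8],[0,0,0,0,0,0,1.5],[0,0,0,0,0,0,1.2],[0,0,0,0,0,0,0.8],[0,0,0,0,0,0,0.8],[0,0,0,0,0,0,0.8]],
], squeeze=30)

```text
clock: 6.77
tcp_pos: [505.7, 87.4, 204.3]
tcp_rot: [-59.4, 90.0, -10.9]
ft_force: [0.9, 1.0, 1.2]
width: 13.8
```

Run:
```python
from mv import *
s=chk()
```

```text
t 6.77 tcp [505.74  87.43 204.3 ] d [0.34 0.06 0.29] rotd [ 0.   -0.04 -0.02] F [0.93 0.96 1.23] T [ 0.104 -0.142  0.05 ] w 13.8 q [-26.  26.  18. 109. -11.  47.  47.]
```

>>> drive_tool([
  [[-0.1,0,0,0,0,0,0.8],[-0.2,0,0,0,0,0,0.8],[-0.3,0,0,0,0,0,0.8],[-0.4,0,0,0,0,0,0.8],[-0.4,0,0,0,0,0,0.8],[-0.4,0,0,0,0,0,0.8],[-0.4,0,0,0,0,0,0.8]],
])

```text
clock: 7.35
tcp_pos: [505.3, 87.3, 207.9]
tcp_rot: [-178.7, 90.0, -130.2]
ft_force: [-0.8, -0.3, -2.1]
width: 13.7
```

Run:
```python
from mv import *
p,R=load(); save(p+[0,0,4],R)
s=chk()
```

```text
t 7.35 tcp [505.26  87.31 207.89] d [-0.15 -0.06 -0.13] rotd [0.   0.02 0.01] F [-0.8  -0.34 -2.08] T [-0.079  0.027  0.007] w 13.7 q [-26.  26.  18. 109. -11.  47.  47.]
```

>>> drive_tool([
  [[0,0,0,-0.08,0,0,0.8],[0,0,0,-0.17,0,0,0.8],[0,0,0,-0.26,0,0,0.8],[0,0,0,-0.35,0,0,0.8],[0,0,0,-0.44,0,0,0.8],[0,0,0,-0.504,0,0,0.8],[0,0,0,-0.504,0,0,0.8],[0,0,0,-0.504,0,0,0.8]],
])

```text
clock: 8.02
tcp_pos: [505.4, 87.2, 207.9]
tcp_rot: [155.6, 90.0, -127.2]
ft_force: [0.2, -0.2, -2.1]
width: 13.8
```

Run:
```python
from mv import *
p,R=load(); save(p,R@Ro.from_rotvec([-.504,0,0]).as_matrix())
s=chk()
for n in("side",):
    p=eyes.snapshot(n); c=proj(p,[500,77,180]).astype(int)
    y0,x0=max(0,c[1]-30),c[0]-30
    cv2.imwrite(f"pics/{n}_c.png",cv2.resize(p["img"][y0:y0+60,x0:x0+60],None,fx=10,fy=10,interpolation=cv2.INTER_LINEAR))
```

```text
t 8.02 tcp [505.37  87.23 207.94] d [-0.03 -0.14 -0.07] rotd [ 0.13 -0.    0.01] F [ 0.24 -0.19 -2.09] T [ 0.009 -0.036  0.016] w 13.8 q [-20.  25.  10. 109.  -6.  47.  70.]
```

View pics/side_c.png

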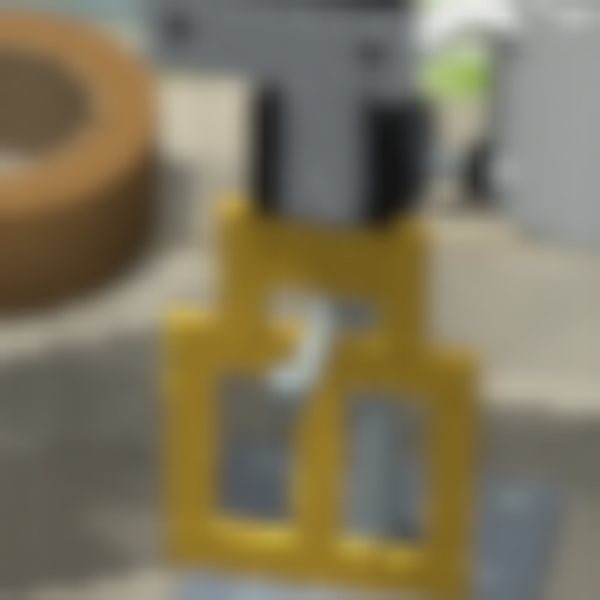

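>>> drive_tool([
  [[0,0,-0.8,0,0,0,0.8],[0,0,-1.6,0,0,0,0.8],[0,0,-2.3,0,0,0,0.8],[0,0,-2.8,0,0,0,0.8],[0,0,-3.0,0,0,0,0.8],[0,0,-3.0,0,0,0,0.8],[0,0,-3.0,0,0,0,0.8],[0,0,-3.0,0,0,0,0.8]],
])

```text
clock: 8.73
tcp_pos: [498.9, 58.5, 208.0]
tcp_rot: [-136.8, 90.0, -59.4]
ft_force: [-0.2, 0.2, -1.4]
width: 13.9
```

```bash
cat > ap.py <<'E'
from mv import *
def ap(row):
    p,R=load(); row=np.array(row,float); save(p+R@row[:3]*10,R@Ro.from_rotvec(row[3:6]).as_matrix())
def sz(th=None):
    """window centre s,lat,z from measured pose (window 54 below grip ctr; TCP 35+? along tool x)"""
    s=state(); R=Ro.from_euler("xyz",s["tcp_rot"],degrees=True).as_matrix()
    w=s["tcp_pos"]+R[:,0]*OFF
    e=np.array([np.cos(np.radians(-102.6)),np.sin(np.radians(-102.6)),0]); d=w-np.array([516.6,142.2,0])
    f=np.array([-e[1],e[0],0]); F=s["ft_force"]
    print("s",(d@e).round(2),"lat",(d@f).round(2),"zw",w[2].round(2),"lean",np.degrees(np.arcsin(R[:,0]@e)).round(1),"Fs",(F@e).round(2),"Flat",(F@f).round(2),"Fz",F[2].round(2))
    return s
# at grasp: tcp z 204.3 with window centre at wire-4
OFF=38.3
E
python3 - <<'E'
from ap import *
ap([0,0,-3,0,0,0]); chk(); sz()
E
```

```text
t 8.73 tcp [498.94  58.46 208.03] d [0.11 0.36 0.  ] rotd [-0.02 -0.02 -0.  ] F [-0.18  0.17 -1.43] T [ 0.042  0.016 -0.002] w 13.9 q [-17.  24.  10. 110.  -6.  46.  74.]
s 85.57 lat 1.04 zw 169.73 lean 0.0 Fs -0.12 Flat -0.22 Fz -1.43
```

>>> drive_tool([
  [[0,0,-0.2,0,0,0,0.8],[0,0,-0.4,0,0,0,0.8],[0,0,-0.6,0,0,0,0.8],[0,0,-0.8,0,0,0,0.8],[0,0,-0.8,0,0,0,0.8],[0,0,-0.8,0,0,0,0.8]],
])

```text
clock: 9.23
tcp_pos: [497.1, 50.1, 208.0]
tcp_rot: [173.9, 90.0, -108.8]
ft_force: [-0.7, 0.1, -2.2]
width: 13.8
```

>>> drive_tool([
  [[0,0,-0.1,0,0,0,0.8],[0,0,-0.2,0,0,0,0.8],[0,0,-0.2,0,0,0,0.8],[0,0,-0.2,0,0,0,0.8]],
])

```text
clock: 9.57
tcp_pos: [496.6, 48.3, 208.0]
tcp_rot: [176.2, 90.0, -106.5]
ft_force: [0.1, 0.6, -2.5]
width: 13.9
```

Run:
```python
from ap import *
ap([0,0,-1,0,0,0]); chk(); sz()
```

```text
t 9.57 tcp [496.63  48.3  208.01] d [-0.02 -0.04 -0.02] rotd [ 0. -0.  0.] F [ 0.09  0.57 -2.54] T [-0.002  0.013 -0.067] w 13.9 q [-16.  24.  10. 111.  -6.  46.  75.]
s 96.01 lat 0.99 zw 169.71 lean 0.0 Fs -0.58 Flat -0.04 Fz -2.54
```

>>> drive_tool([
  [[0,0,-0.1,0,0,0,0.8],[0,0,-0.2,0,0,0,0.8],[0,0,-0.2,0,0,0,0.8],[0,0,-0.2,0,0,0,0.8]],
])

```text
clock: 9.9
tcp_pos: [496.2, 46.3, 208.0]
tcp_rot: [-177.6, 90.0, -100.3]
ft_force: [-0.1, 0.6, -1.6]
width: 13.6
```

Run:
```python
from ap import *
ap([0,0,-.2,0,0,0]); chk(); sz()
```

```text
t 9.9 tcp [496.19  46.29 208.04] d [-0.02 -0.11  0.01] rotd [ 0.01 -0.   -0.  ] F [-0.07  0.58 -1.63] T [ 0.026 -0.023  0.012] w 13.6 q [-16.  24.  10. 111.  -6.  46.  75.]
s 98.07 lat 1.0 zw 169.74 lean 0.0 Fs -0.55 Flat -0.2 Fz -1.63
```

>>> drive_tool([
  [[0,0,-0.1,0,0,0,0.8],[0,0,-0.15,0,0,0,0.8],[0,0,-0.15,0,0,0,0.8],[0,0,-0.15,0,0,0,0.8]],
])

```text
clock: 10.23
tcp_pos: [495.9, 44.9, 208.0]
tcp_rot: [-179.4, 90.0, -102.1]
ft_force: [0.1, 0.5, -1.2]
width: 13.7
```

Run:
```python
from ap import *
ap([0,0,-.15,0,0,0]); chk(); sz()
```

```text
t 10.23 tcp [495.87  44.87 208.03] d [-0.   -0.06 -0.01] rotd [ 0.01 -0.   -0.  ] F [ 0.15  0.47 -1.21] T [ 0.003 -0.014 -0.002] w 13.7 q [-16.  24.  10. 111.  -6.  46.  75.]
s 99.53 lat 1.0 zw 169.73 lean 0.0 Fs -0.49 Flat 0.04 Fz -1.21
```

>>> drive_tool([
  [[0,0,-0.1,0,0,0,0.8],[0,0,-0.15,0,0,0,0.8],[0,0,-0.15,0,0,0,0.8],[0,0,-0.15,0,0,0,0.8]],
])

```text
clock: 10.57
tcp_pos: [495.6, 43.7, 208.0]
tcp_rot: [-165.0, 90.0, -87.6]
ft_force: [-0.5, -0.2, -2.9]
width: 13.6
```

Run:
```python
from ap import *
ap([0,0,-.15,0,0,0]); chk(); sz()
```

```text
t 10.57 tcp [495.59  43.69 208.02] d [ 0.04  0.23 -0.01] rotd [-0.   -0.02 -0.  ] F [-0.5  -0.19 -2.93] T [ 0.203 -0.055  0.02 ] w 13.6 q [-16.  24.  10. 111.  -6.  46.  75.]
s 100.72 lat 0.99 zw 169.72 lean 0.0 Fs 0.29 Flat -0.44 Fz -2.93
```

>>> drive_tool([
  [[0,0,-0.1,0,0,0,0.8],[0,0,-0.1,0,0,0,0.8],[0,0,-0.1,0,0,0,0.8]],
])

```text
clock: 10.82
tcp_pos: [495.5, 43.0, 208.1]
tcp_rot: [-22.6, 90.0, 54.8]
ft_force: [0.4, 2.2, -1.5]
width: 14.1
```

Run:
```python
from ap import *
ap([0,0,-.1,0,0,0]); chk(); sz()
```

```text
t 10.82 tcp [495.45  43.   208.07] d [0.12 0.51 0.04] rotd [-0.01 -0.04 -0.01] F [ 0.44  2.21 -1.54] T [ 0.617 -0.157  0.021] w 14.1 q [-16.  24.  10. 111.  -6.  46.  75.]
s 101.41 lat 1.01 zw 169.77 lean -0.0 Fs -2.25 Flat -0.05 Fz -1.54
```

```bash
cat > path.py <<'E'
from ap import *
from clr import clear
L=103.6
e=np.array([np.cos(np.radians(-102.6)),np.sin(np.radians(-102.6)),0]);f=np.array([-e[1],e[0],0])
def pose(cx,cz,th,lat=1.0):
    w=np.array([516.6,142.2,170])+e*(L+cx)+f*lat+np.array([0,0,cz]); R=tilt(77.4,th)
    return w-R[:,0]*OFF,R
W=[(-8,0,0),(-6,0,10),(-3.3,.4,22),(-1,1.3,35),(.8,3.1,44),(2.1,5.6,47),(3.0,8.5,50),(3.9,11.5,53),(4.9,14.5,55),(6.2,17,55),(7.3,19.7,55),(8.5,22.3,55),(9.8,25.0,55),(11.5,28.5,55),(14,34,55)]
E
python3 - <<'E'
from path import *
from scipy.optimize import minimize
for w in W: print(w,round(clear(w[:2],np.radians(w[2])),2))
p=None
for a,b in zip(W[:-1],W[1:]):
    m=(np.array(a)+np.array(b))/2; print(m,round(clear(m[:2],np.radians(m[2])),2))
# sensitivities: min clearance with +-1 mm offsets
for dx,dz in((1,0),(-1,0),(0,1),(0,-1)):
    print(dx,dz,[round(clear((w[0]+dx,w[1]+dz),np.radians(w[2])),1) for w in W])
E
```

```text
(-8, 0, 0) 4.0
(-6, 0, 10) 3.46
(-3.3, 0.4, 22) 2.41
(-1, 1.3, 35) 2.36
(0.8, 3.1, 44) 2.33
(2.1, 5.6, 47) 2.41
(3.0, 8.5, 50) 2.63
(3.9, 11.5, 53) 2.61
(4.9, 14.5, 55) 1.99
(6.2, 17, 55) 2.0
(7.3, 19.7, 55) 2.36
(8.5, 22.3, 55) 1.99
(9.8, 25.0, 55) 2.76
(11.5, 28.5, 55) 5.17
(14, 34, 55) 10.16
[-7.  0.  5.] 3.76
[-4.65  0.2  16.  ] 2.84
[-2.15  0.85 28.5 ] 2.23
[-0.1  2.2 39.5] 2.24
[ 1.45  4.35 45.5 ] 2.24
[ 2.55  7.05 48.5 ] 2.58
[ 3.45 10.   51.5 ] 2.67
[ 4.4 13.  54. ] 2.14
[ 5.55 15.75 55.  ] 1.85
[ 6.75 18.35 55.  ] 2.32
[ 7.9 21.  55. ] 2.1
[ 9.15 23.65 55.  ] 2.22
[10.65 26.75 55.  ] 3.83
[12.75 31.25 55.  ] 7.55
1 0 [np.float64(3.6), np.float64(3.0), np.float64(2.1), np.float64(1.7), np.float64(1.6), np.float64(1.5), np.float64(1.9), np.float64(1.6), np.float64(1.0), np.float64(1.2), np.float64(1.8), np.float64(2.6), np.float64(3.8), np.float64(6.1), np.float64(11.0)]
-1 0 [np.float64(4.0), np.float64(3.5), np.float64(2.2), np.float64(1.8), np.float64(1.6), np.float64(1.6), np.float64(1.7), np.float64(1.8), np.float64(1.8), np.float64(2.2), np.float64(1.5), np.float64(1.1), np.float64(1.8), np.float64(4.3), np.float64(9.4)]
0 1 [np.float64(3.0), np.float64(2.5), np.float64(1.5), np.float64(1.5), np.float64(1.7), np.float64(2.2), np.float64(2.3), np.float64(2.4), np.float64(2.3), np.float64(2.4), np.float64(1.8), np.float64(1.7), np.float64(2.8), np.float64(5.6), np.float64(10.8)]
0 -1 [np.float64(3.0), np.float64(2.5), np.float64(2.0), np.float64(1.6), np.float64(2.2), np.float64(2.1), np.float64(2.5), np.float64(2.8), np.float64(1.8), np.float64(1.4), np.float64(2.1), np.float64(2.4), np.float64(2.8), np.float64(4.8), np.float64(9.6)]
```

Run:
```python
from path import *
plan([pose(*w) for w in W[:1]],0.8,step=3,ang=3); print()
plan([pose(*w) for w in W[1:4]],0.8,step=3,ang=3); chk()
```

```text
[[[-0.01, -0.0, 0.21, -0.0, -0.0, -0.0, 0.8], [-0.02, -0.0, 0.42, -0.001, -0.0, -0.0, 0.8], [-0.03, -0.0, 0.63, -0.001, -0.0, -0.0, 0.8]]]

[[[0.02, -0.0, 0.12, 0.0, 0.044, 0.0, 0.8], [0.03, -0.0, 0.24, 0.0, 0.087, 0.0, 0.8], [0.05, -0.0, 0.35, 0.0, 0.131, 0.0, 0.8], [0.06, -0.0, 0.47, 0.0, 0.174, 0.0, 0.8], [0.1, -0.0, 0.57, 0.0, 0.216, 0.0, 0.8], [0.13, -0.0, 0.67, 0.0, 0.258, 0.0, 0.8], [0.17, -0.0, 0.77, 0.0, 0.3, 0.0, 0.8], [0.21, -0.0, 0.87, 0.0, 0.342, 0.0, 0.8]]]
[[[-0.0, -0.0, 0.1, 0.0, 0.042, 0.0, 0.8], [0.02, -0.0, 0.23, 0.0, 0.087, 0.0, 0.8], [0.05, -0.0, 0.35, 0.0, 0.132, 0.0, 0.8], [0.07, -0.0, 0.47, 0.0, 0.178, 0.0, 0.8], [0.1, -0.0, 0.59, 0.0, 0.223, 0.0, 0.8], [0.12, -0.0, 0.71, 0.0, 0.268, 0.0, 0.8]]]
t 10.82 tcp [495.45  43.   208.07] d [ -4.52 -20.26   5.36] rotd [ 4.000e-02 -3.499e+01  1.000e-02] F [ 0.44  2.21 -1.54] T [ 0.617 -0.157  0.021] w 14.1 q [-16.  24.  10. 111.  -6.  46.  75.]
```

>>> drive_tool([
  [[-0.01,0,0.21,0,0,0,0.8],[-0.02,0,0.42,-0.001,0,0,0.8],[-0.03,0,0.63,-0.001,0,0,0.8],[-0.03,0,0.63,-0.001,0,0,0.8],[-0.03,0,0.63,-0.001,0,0,0.8]],
])

```text
clock: 11.23
tcp_pos: [496.6, 48.5, 208.3]
tcp_rot: [171.7, 90.0, -110.9]
ft_force: [0.4, 0.1, -1.3]
width: 13.6
```

>>> drive_tool([
  [[0.02,0,0.12,0,0.044,0,0.8],[0.03,0,0.24,0,0.087,0,0.8],[0.05,0,0.35,0,0.131,0,0.8],[0.06,0,0.47,0,0.174,0,0.8],[0.1,0,0.57,0,0.216,0,0.8],[0.13,0,0.67,0,0.258,0,0.8],[0.17,0,0.77,0,0.3,0,0.8],[0.21,0,0.87,0,0.342,0,0.8]],
])

```text
clock: 11.9
tcp_pos: [498.8, 57.3, 206.3]
tcp_rot: [-179.9, 70.3, -102.5]
ft_force: [-0.3, -0.2, -2.7]
width: 13.8
```

>>> drive_tool([
  [[0,0,0,0,0,0,0.8],[0,0,0,0,0,0,0.8]],
])

```text
clock: 12.07
tcp_pos: [498.6, 57.8, 205.8]
tcp_rot: [179.9, 70.4, -102.6]
ft_force: [0.7, -0.7, -2.8]
width: 13.8
```

Run:
```python
from path import *
chk(); sz(); print(pose(-3.8,.32,19.6)[0])
```

```text
t 12.07 tcp [498.57  57.79 205.78] d [-1.4  -5.47  3.07] rotd [-9.000e-02 -1.538e+01 -1.000e-02] F [ 0.68 -0.68 -2.77] T [ 0.45  -0.133  0.03 ] w 13.8 q [-34.  31.  19. 104.   9.  57.  55.]
s 99.16 lat 0.82 zw 169.7 lean 19.6 Fs 0.51 Flat 0.81 Fz -2.77
[498.60788094  57.12374253 206.40080044]
```

>>> drive_tool([
  [[0,0,0.1,0,0.042,0,0.8],[0.02,0,0.23,0,0.087,0,0.8],[0.05,0,0.35,0,0.132,0,0.8],[0.07,0,0.47,0,0.178,0,0.8],[0.1,0,0.59,0,0.223,0,0.8],[0.12,0,0.71,0,0.268,0,0.8],[0.12,0,0.71,0,0.268,0,0.8],[0.12,0,0.71,0,0.268,0,0.8]],
])

```text
clock: 12.73
tcp_pos: [499.9, 63.0, 202.4]
tcp_rot: [179.9, 55.1, -102.6]
ft_force: [0.5, 0.3, -1.1]
width: 14.1
```

Run:
```python
from path import *
chk(); sz(); 
p=eyes.snapshot("side"); c=proj(p,[497,45,180]).astype(int)
y0,x0=max(0,c[1]-30),c[0]-30
cv2.imwrite(f"pics/side_d.png",cv2.resize(p["img"][y0:y0+60,x0:x0+60],None,fx=10,fy=10,interpolation=cv2.INTER_LINEAR))
chk(); sz()
```

```text
t 12.73 tcp [499.92  63.04 202.41] d [-0.06 -0.22 -0.3 ] rotd [-0.01 -0.07  0.03] F [ 0.52  0.35 -1.1 ] T [ 0.78  -0.178 -0.049] w 14.1 q [-43.  39.  22.  98.  15.  67.  46.]
s 102.81 lat 0.97 zw 171.0 lean 34.9 Fs -0.45 Flat 0.43 Fz -1.1
t 12.78 tcp [499.97  62.29 202.97] d [-0.   -0.97  0.25] rotd [ 0.07 -0.07  0.04] F [ 1.68 -0.24 -1.4 ] T [ 0.74  -0.232 -0.006] w 13.4 q [-43.  39.  22.  98.  15.  67.  46.]
s 103.52 lat 1.18 zw 171.56 lean 34.9 Fs -0.13 Flat 1.7 Fz -1.4
```

View pics/side_d.png

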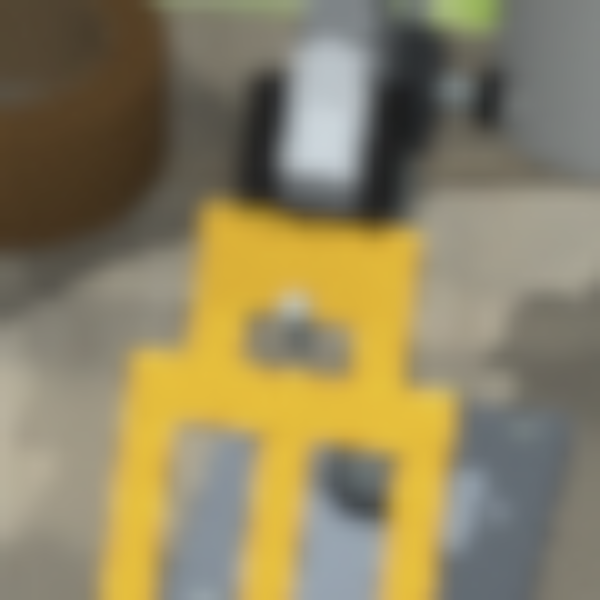

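At about (292,300) the ball shows laterally centred in the window, and no real contact force is building. I'll carry on up the arm.

Run:
```python
from path import *
plan([pose(*w) for w in W[4:8]],0.8,step=3,ang=3.1); print()
```

```text
[[[0.0, -0.0, 0.12, 0.0, 0.053, 0.0, 0.8], [0.0, -0.0, 0.24, 0.0, 0.105, 0.0, 0.8], [0.0, -0.0, 0.35, 0.0, 0.158, 0.0, 0.8], [-0.09, -0.0, 0.3, 0.0, 0.21, 0.0, 0.8], [-0.23, -0.0, 0.26, 0.0, 0.262, 0.0, 0.8], [-0.37, -0.0, 0.2, 0.0, 0.315, 0.0, 0.8]]]
```

>>> drive_tool([
  [[0,0,0.12,0,0.053,0,0.8],[0,0,0.24,0,0.105,0,0.8],[0,0,0.35,0,0.158,0,0.8],[-0.09,0,0.3,0,0.21,0,0.8],[-0.23,0,0.26,0,0.262,0,0.8],[-0.37,0,0.2,0,0.315,0,0.8],[-0.37,0,0.2,0,0.315,0,0.8],[-0.37,0,0.2,0,0.315,0,0.8]],
])

```text
clock: 13.45
tcp_pos: [500.8, 66.4, 204.4]
tcp_rot: [180.0, 37.1, -102.6]
ft_force: [0.2, -0.3, -2.4]
width: 13.8
```

Run:
```python
from path import *
chk(); sz(); print(W[7])
plan([pose(*w) for w in W[8:]],0.8,step=3,ang=3.1); print()
```

```text
t 13.45 tcp [500.85  66.44 204.45] d [ 0.05 -0.49 -0.15] rotd [ 0.02 -0.11  0.04] F [ 0.21 -0.3  -2.4 ] T [ 1.113 -0.218 -0.052] w 13.8 q [-49.  50.  25.  91.  20.  79.  41.]
s 107.93 lat 1.13 zw 181.36 lean 52.9 Fs 0.25 Flat 0.27 Fz -2.4
(3.9, 11.5, 53)
[[[-0.09, -0.0, -0.16, 0.0, 0.034, 0.0, 0.8], [-0.14, -0.0, -0.44, 0.0, 0.034, 0.0, 0.8], [-0.22, -0.0, -0.72, 0.0, 0.034, 0.0, 0.8], [-0.28, -0.0, -1.0, 0.0, 0.034, 0.0, 0.8], [-0.33, -0.0, -1.3, 0.0, 0.034, 0.0, 0.8], [-0.37, -0.0, -1.49, 0.0, 0.034, 0.0, 0.8], [-0.41, -0.0, -1.68, 0.0, 0.034, 0.0, 0.8], [-0.45, -0.0, -1.87, 0.0, 0.034, 0.0, 0.8]]]
[[[-0.04, -0.0, -0.2, 0.0, 0.0, 0.0, 0.8], [-0.08, -0.0, -0.4, 0.0, 0.0, 0.0, 0.8]]]
```

>>> drive_tool([
  [[-0.09,0,-0.16,0,0.034,0,0.8],[-0.14,0,-0.44,0,0.034,0,0.8],[-0.22,0,-0.72,0,0.034,0,0.8],[-0.28,0,-1.0,0,0.034,0,0.8],[-0.33,0,-1.3,0,0.034,0,0.8],[-0.37,0,-1.49,0,0.034,0,0.8],[-0.41,0,-1.68,0,0.034,0,0.8],[-0.45,0,-1.87,0,0.034,0,0.8]],
])

```text
clock: 14.12
tcp_pos: [499.1, 59.3, 222.5]
tcp_rot: [-180.0, 35.1, -102.6]
ft_force: [0.0, 0.1, -1.8]
width: 14.0
```

>>> drive_tool([
  [[-0.04,0,-0.2,0,0,0,0.8],[-0.08,0,-0.4,0,0,0,0.8],[-0.08,0,-0.4,0,0,0,0.8],[-0.08,0,-0.4,0,0,0,0.8]],
])

```text
clock: 14.45
tcp_pos: [498.8, 57.8, 226.0]
tcp_rot: [-180.0, 35.0, -102.6]
ft_force: [0.2, 0.1, -1.3]
width: 14.1
```

Run:
```python
from path import *
chk(); sz()
p=eyes.snapshot("side"); c=proj(p,[497,35,190]).astype(int)
y0,x0=max(0,c[1]-35),c[0]-30
cv2.imwrite(f"pics/side_e.png",cv2.resize(p["img"][y0:y0+60,x0:x0+60],None,fx=10,fy=10,interpolation=cv2.INTER_LINEAR))
```

```text
t 14.45 tcp [498.77  57.85 226.01] d [ 0.   -0.01  0.03] rotd [ 0.   -0.01 -0.  ] F [ 0.24  0.1  -1.26] T [ 1.161 -0.28  -0.024] w 14.1 q [-49.  50.  26.  91.  21.  81.  42.]
s 117.57 lat 1.01 zw 204.02 lean 55.0 Fs -0.15 Flat 0.21 Fz -1.26
```

View pics/side_e.png

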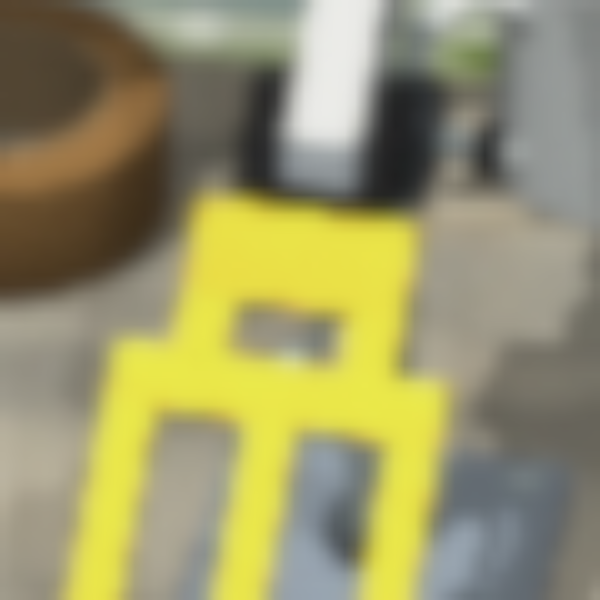

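The window is clear of the ball by about 10 mm. I'll pull out along the plate normal, then refine the rack pose.

>>> drive_tool([
  [[0,0,-0.8,0,0,0,0.8],[0,0,-1.8,0,0,0,0.8],[0,0,-3.0,0,0,0,0.8],[0,0,-4.2,0,0,0,0.8],[0,0,-5.4,0,0,0,0.8],[0,0,-6.6,0,0,0,0.8],[0,0,-7.6,0,0,0,0.8],[0,0,-8.0,0,0,0,0.8]],
])

```text
clock: 15.17
tcp_pos: [488.6, 11.7, 293.3]
tcp_rot: [-179.9, 35.1, -102.6]
ft_force: [-0.2, -0.6, -2.2]
width: 13.9
```

Run:
```python
from path import *
ap([0,0,-8,0,0,0]); chk(); sz()
import pickle
s=pickle.load(open("side0.pkl","rb"));t=pickle.load(open("top0.pkl","rb"))
def at(p,px,z):
    px=np.atleast_2d(px); d=np.stack([(px[:,0]-p["cx"])/p["fx"],(px[:,1]-p["cy"])/p["fy"],np.ones(len(px))],1)@p["R"]; o=-p["R"].T@p["t"]
    return o+d*((z-o[2])/d[:,2])[:,None]
for n,p in(("top",t),("side",s)):
    k=8; im=cv2.resize(p["img"],None,fx=k,fy=k,interpolation=cv2.INTER_CUBIC).astype(int)
    m=((im[...,0]-im[...,2])>55)
    c=proj(p,[486,-170,12]); v,u=np.nonzero(m); 
    P=at(p,np.stack([(u+.5)/k-.5,(v+.5)/k-.5],1),12.)
    ok=np.hypot(P[:,0]-486,P[:,1]+170)<110; P=P[ok]
    print(n,cv2.minAreaRect(P[:,:2].astype(np.float32)),len(P))
c=proj(t,[486,-170,40]).astype(int)
cv2.imwrite("pics/rk.png",cv2.resize(t["img"][c[1]-28:c[1]+28,c[0]-30:c[0]+30],None,fx=10,fy=10,interpolation=cv2.INTER_CUBIC)); print(c)
```

```text
t 15.17 tcp [488.64  11.67 293.33] d [-0.12 -1.38  1.84] rotd [ 0.13 -0.04  0.02] F [-0.25 -0.59 -2.23] T [ 1.155 -0.268  0.046] w 13.9 q [-48.  42.  28.  94.  25.  83.  45.]
s 164.84 lat 1.18 zw 271.33 lean 54.9 Fs 0.63 Flat -0.11 Fz -2.23
top ((484.7360534667969, -167.87496948242188), (129.34466552734375, 119.0869369506836), 7.189419269561768) 75772
side ((486.5830078125, -171.15069580078125), (128.94239807128906, 122.54354095458984), 7.3817338943481445) 117373
[303 203]
```

View pics/rk.png

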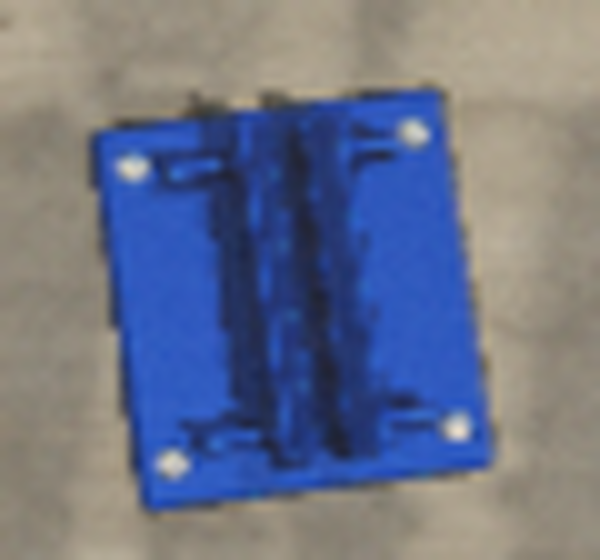

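Run:
```python
from path import *
plan([([485.5,-169.5,290],down(97.2))],0.8,step=20,ang=5)
```

```text
[[[1.23, -0.31, -0.85, -0.027, -0.079, -0.014, 0.8], [2.46, -0.61, -1.69, -0.053, -0.158, -0.028, 0.8], [3.68, -0.92, -2.54, -0.08, -0.237, -0.041, 0.8], [4.91, -1.22, -3.38, -0.106, -0.317, -0.055, 0.8], [6.14, -1.53, -4.23, -0.133, -0.396, -0.069, 0.8], [7.37, -1.83, -5.07, -0.159, -0.475, -0.083, 0.8], [8.59, -2.14, -5.92, -0.186, -0.554, -0.097, 0.8], [9.82, -2.44, -6.76, -0.212, -0.633, -0.11, 0.8]]]
[[[0.49, 0.05, -1.44, -0.027, -0.079, -0.014, 0.8], [0.98, 0.09, -2.88, -0.053, -0.158, -0.028, 0.8], [1.47, 0.14, -4.32, -0.08, -0.237, -0.042, 0.8], [1.96, 0.18, -5.76, -0.107, -0.317, -0.055, 0.8]]]
```

>>> drive_tool([
  [[1.23,-0.31,-0.85,-0.027,-0.079,-0.014,0.8],[2.46,-0.61,-1.69,-0.053,-0.158,-0.028,0.8],[3.68,-0.92,-2.54,-0.08,-0.237,-0.041,0.8],[4.91,-1.22,-3.38,-0.106,-0.317,-0.055,0.8],[6.14,-1.53,-4.23,-0.133,-0.396,-0.069,0.8],[7.37,-1.83,-5.07,-0.159,-0.475,-0.083,0.8],[8.59,-2.14,-5.92,-0.186,-0.554,-0.097,0.8],[9.82,-2.44,-6.76,-0.212,-0.633,-0.11,0.8]],
])

```text
clock: 15.83
tcp_pos: [486.0, -109.3, 291.2]
tcp_rot: [173.3, 71.8, -95.6]
ft_force: [0.2, -0.6, -1.9]
width: 13.8
```

>>> drive_tool([
  [[0.49,0.05,-1.44,-0.027,-0.079,-0.014,0.8],[0.98,0.09,-2.88,-0.053,-0.158,-0.028,0.8],[1.47,0.14,-4.32,-0.08,-0.237,-0.042,0.8],[1.96,0.18,-5.76,-0.107,-0.317,-0.055,0.8],[1.96,0.18,-5.76,-0.107,-0.317,-0.055,0.8],[1.96,0.18,-5.76,-0.107,-0.317,-0.055,0.8],[1.96,0.18,-5.76,-0.107,-0.317,-0.055,0.8]],
])

```text
clock: 16.42
tcp_pos: [484.7, -169.3, 289.7]
tcp_rot: [73.0, 89.9, 170.1]
ft_force: [0.7, 0.5, -2.3]
width: 13.7
```

Run:
```python
from path import *
chk()
for n in("side","top"):
    p=eyes.snapshot(n); c=proj(p,[485,-170,150 if n=="side" else 100]).astype(int)
    cv2.imwrite(f"pics/{n}_f.png",cv2.resize(p["img"][c[1]-55:c[1]+55,c[0]-50:c[0]+50],None,fx=5.4,fy=5.4,interpolation=cv2.INTER_CUBIC))
    C=cloud(p); im=p["img"][p["range_z"]>0].astype(int); b,g,rr=im.T
    m=(abs(C[:,0]-485)<70)&(abs(C[:,1]+170)<60)&(C[:,2]>120)&(C[:,2]<290)&(rr-b>60)&(g-b>25)
    P=C[m]; print(n,m.sum(),P.min(0).round(),P.max(0).round())
    if m.sum()>30:
        for _ in range(3):
            u,sv,vt=np.linalg.svd(P-P.mean(0),full_matrices=False); d=(P-P.mean(0))@vt[2]; P=P[abs(d)<6]
        nn=vt[2]*np.sign(vt[2][1]); print("normal",nn.round(3),"yaw",np.degrees(np.arctan2(nn[1],nn[0])).round(1),"mean",P.mean(0).round(1))
        td=np.array([np.cos(np.radians(7.2)),np.sin(np.radians(7.2)),0]); td2=np.array([-td[1],td[0],0])
        for zl in((140,175),(175,215),(230,260)):
            Q=P[(P[:,2]>zl[0])&(P[:,2]<zl[1])]
            if len(Q)>5: print(zl,"t-mid",((np.percentile(Q@td,2)+np.percentile(Q@td,98))/2).round(1),"n-mean",(Q@td2).mean().round(1))
        print("rack ctr",np.array([485.5,-169.5,0])@td,np.array([485.5,-169.5,0])@td2)
```

```text
t 16.42 tcp [ 484.72 -169.33  289.65] d [-0.78  0.15 -0.36] rotd [ 0.05 -0.01  0.1 ] F [ 0.65  0.5  -2.29] T [ 0.063 -0.021  0.016] w 13.7 q [  5.  20.  15. 102.  -6.  59. 120.]
side 967 [ 440. -181.  149.] [ 528. -163.  290.]
normal [-0.126  0.992  0.001] yaw 97.2 mean [ 483.3 -172.3  218.2]
(140, 175) t-mid 458.3 n-mean -231.5
(175, 215) t-mid 458.3 n-mean -231.6
(230, 260) t-mid 458.1 n-mean -231.4
rack ctr 460.42770439902944 -229.01272676827372
top 28 [ 452. -173.  153.] [ 513. -162.  176.]
```

View pics/side_f.png

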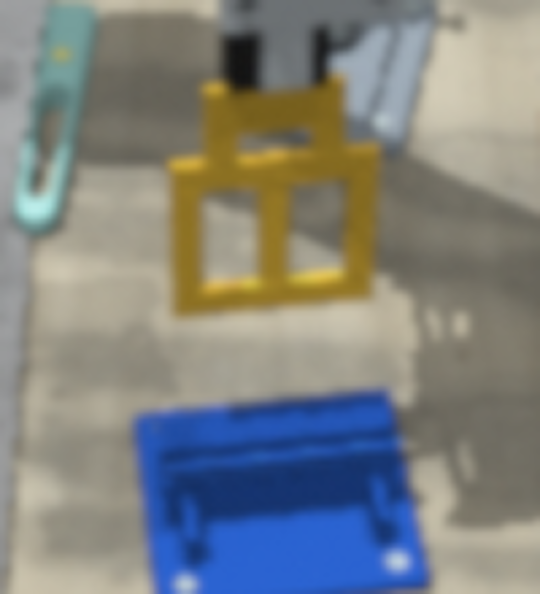

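View pics/top_f.png

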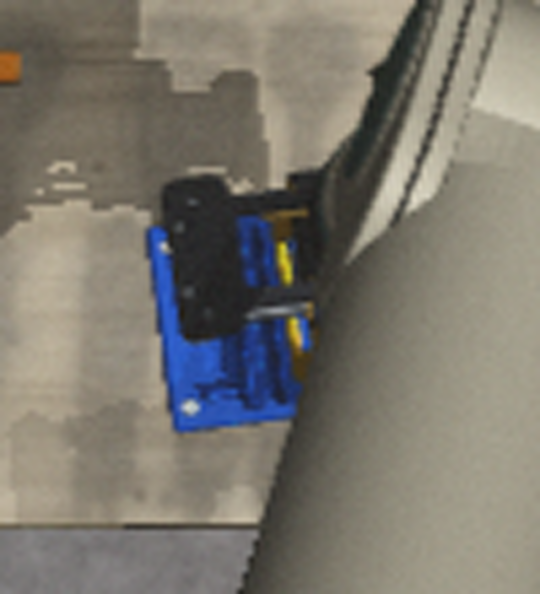

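>>> drive_tool([
  [[1.5,-0.2,0.1,0,0,0,0.8],[3.5,-0.2,0.1,0,0,0,0.8],[5.5,-0.2,0.1,0,0,0,0.8],[7.2,-0.2,0.1,0,0,0,0.8],[8.3,-0.2,0.1,0,0,0,0.8],[8.3,-0.2,0.1,0,0,0,0.8],[8.3,-0.2,0.1,0,0,0,0.8],[8.3,-0.2,0.1,0,0,0,0.8]],
])

```text
clock: 17.18
tcp_pos: [488.1, -167.2, 207.7]
tcp_rot: [-86.5, 90.0, 10.8]
ft_force: [-0.7, 0.7, -1.7]
width: 13.9
```

Run:
```python
from path import *
print(load()[1].round(3).tolist())
ap([8.3,-.2,.1,0,0,0]); chk()
```

```text
[[-0.001, -0.992, -0.126], [0.0, -0.126, 0.992], [-1.0, 0.001, 0.0]]
t 17.18 tcp [ 488.11 -167.22  207.67] d [0.8  0.98 0.66] rotd [-0.13  0.03 -0.05] F [-0.71  0.71 -1.71] T [ 0.046  0.015 -0.01 ] w 13.9 q [  6.  25.  14. 108.  -8.  47. 121.]
```

>>> drive_tool([
  [[0,0,-0.2,0,0,0,0.8],[0,0,-0.2,0,0,0,0.8],[0,0,-0.2,0,0,0,0.8]],
])

```text
clock: 17.43
tcp_pos: [487.9, -170.5, 207.7]
tcp_rot: [-98.0, 90.0, -0.8]
ft_force: [-0.3, -0.3, -1.4]
width: 14.0
```

Run:
```python
from path import *
ap([0,0,-.2,0,0,0]); chk()
p=eyes.snapshot("side"); c=proj(p,[485,-170,70]).astype(int)
cv2.imwrite(f"pics/side_g.png",cv2.resize(p["img"][c[1]-35:c[1]+35,c[0]-40:c[0]+40],None,fx=9,fy=8.5,interpolation=cv2.INTER_CUBIC))
```

```text
t 17.43 tcp [ 487.93 -170.46  207.66] d [ 0.37 -0.27  0.66] rotd [ 0.01  0.03 -0.07] F [-0.34 -0.32 -1.39] T [ 0.036 -0.003 -0.033] w 14.0 q [  6.  25.  14. 108.  -8.  47. 122.]
```

View pics/side_g.png

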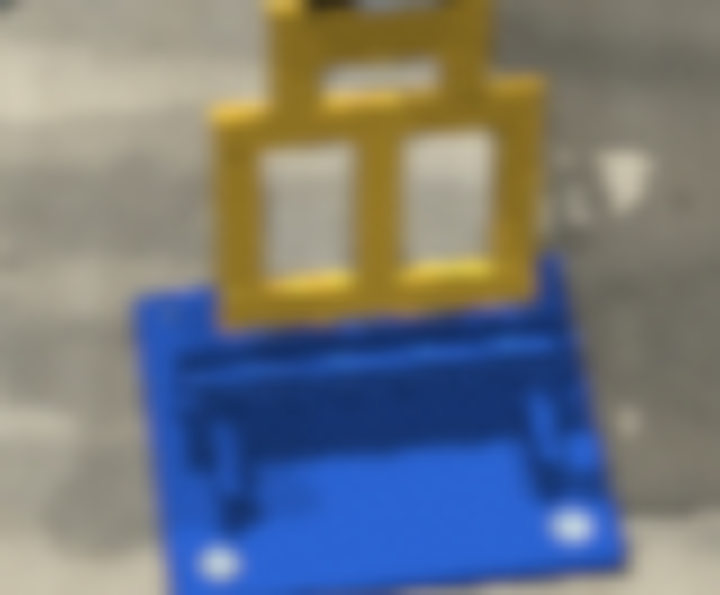

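Along the slot the plate's lower edge (columns 220–535) is centred over the lip (190–555). The row gap to the near lip, about 45 px against 43 predicted, says it is also centred across the slot. Descending.

>>> drive_tool([
  [[0.4,0,0,0,0,0,0.8],[0.8,0,0,0,0,0,0.8],[1.2,0,0,0,0,0,0.8],[1.6,0,0,0,0,0,0.8],[1.8,0,0,0,0,0,0.8],[1.8,0,0,0,0,0,0.8]],
])

```text
clock: 17.98
tcp_pos: [487.0, -170.1, 188.2]
tcp_rot: [61.2, 89.9, 158.4]
ft_force: [-0.7, -0.5, -2.2]
width: 13.8
```

Run:
```python
from path import *
ap([1.8,0,0,0,0,0]); chk()
```

```text
t 17.98 tcp [ 487.02 -170.05  188.23] d [-0.53  0.13 -0.78] rotd [ 0.01 -0.03  0.08] F [-0.67 -0.53 -2.17] T [ 0.045 -0.036  0.04 ] w 13.8 q [  7.  27.  13. 109.  -9.  45. 122.]
```

>>> drive_tool([
  [[0.2,0,0,0,0,0,0.8],[0.4,0,0,0,0,0,0.8],[0.6,0,0,0,0,0,0.8],[0.6,0,0,0,0,0,0.8]],
])

```text
clock: 18.32
tcp_pos: [487.3, -170.1, 182.6]
tcp_rot: [55.9, 89.9, 153.1]
ft_force: [-0.6, -0.3, -1.9]
width: 13.8
```

Run:
```python
from path import *
ap([.6,0,0,0,0,0]); chk()
```

```text
t 18.32 tcp [ 487.33 -170.12  182.64] d [-0.22  0.06 -0.36] rotd [-0.   -0.01  0.03] F [-0.59 -0.33 -1.92] T [ 0.035 -0.038 -0.049] w 13.8 q [  7.  27.  13. 110.  -9.  44. 122.]
```

>>> drive_tool([
  [[0.4,0,0,0,0,0,0.8],[0.8,0,0,0,0,0,0.8],[1.2,0,0,0,0,0,0.8],[1.2,0,0,0,0,0,0.8]],
])

```text
clock: 18.65
tcp_pos: [486.9, -170.0, 170.0]
tcp_rot: [62.2, 89.9, 159.4]
ft_force: [-0.1, -0.8, -1.7]
width: 14.0
```

Run:
```python
from path import *
ap([1.2,0,0,0,0,0]); chk()
```

```text
t 18.65 tcp [ 486.92 -169.98  170.05] d [-0.63  0.19 -0.96] rotd [-0.   -0.03  0.09] F [-0.06 -0.78 -1.67] T [ 0.053 -0.027  0.016] w 14.0 q [  7.  28.  13. 111.  -9.  42. 123.]
```

>>> drive_tool([
  [[0.4,0,0,0,0,0,0.8],[0.8,0,0,0,0,0,0.8],[1.2,0,0,0,0,0,0.8],[1.4,0,0,0,0,0,0.8],[1.4,0,0,0,0,0,0.8]],
])

```text
clock: 19.07
tcp_pos: [487.1, -170.1, 156.4]
tcp_rot: [60.1, 89.9, 157.3]
ft_force: [0.1, 0.3, -1.7]
width: 14.1
```

Run:
```python
from path import *
ap([1.4,0,0,0,0,0]); chk()
```

```text
t 19.07 tcp [ 487.1  -170.07  156.36] d [-0.44  0.09 -0.65] rotd [ 0.01 -0.03  0.06] F [ 0.13  0.29 -1.75] T [ 0.061 -0.02   0.001] w 14.1 q [  8.  30.  13. 111. -10.  40. 123.]
```

>>> drive_tool([
  [[0.1,0,0,0,0,0,0.8],[0.2,0,0,0,0,0,0.8],[0.3,0,0,0,0,0,0.8],[0.3,0,0,0,0,0,0.8],[0.3,0,0,0,0,0,0.8]],
])

```text
clock: 19.48
tcp_pos: [487.6, -170.2, 154.1]
tcp_rot: [30.2, 90.0, 127.4]
ft_force: [-0.4, 0.3, -0.9]
width: 13.7
```

Run:
```python
from path import *
ap([.3,0,0,0,0,0]); chk()
```

```text
t 19.48 tcp [ 487.63 -170.24  154.11] d [ 0.09 -0.08  0.11] rotd [ 0.01  0.01 -0.02] F [-0.37  0.25 -0.89] T [ 0.035  0.027 -0.047] w 13.7 q [  8.  30.  12. 112. -10.  40. 123.]
```

>>> drive_tool([
  [[0.1,0,0,0,0,0,0.8],[0.1,0,0,0,0,0,0.8],[0.1,0,0,0,0,0,0.8]],
])

```text
clock: 19.73
tcp_pos: [487.7, -170.4, 154.1]
tcp_rot: [-44.0, 90.0, 53.2]
ft_force: [-1.9, 0.8, 8.5]
width: 14.1
```

Run:
```python
from path import *
ap([.1,0,0,0,0,0]); chk()
```

```text
t 19.73 tcp [ 487.69 -170.35  154.06] d [ 0.16 -0.19  1.06] rotd [ 0.01  0.01 -0.05] F [-1.93  0.85  8.53] T [ 0.267  0.531 -0.009] w 14.1 q [  8.  30.  12. 112. -10.  40. 123.]
```

Floor contact at 8.5 N, at the expected height. Releasing.

>>> drive_tool([
  [[-0.1,0,0,0,0,0,1.0],[-0.1,0,0,0,0,0,1.6],[-0.1,0,0,0,0,0,2.2],[-0.1,0,0,0,0,0,3.0],[-0.1,0,0,0,0,0,4.0],[-0.1,0,0,0,0,0,4.0],[-0.1,0,0,0,0,0,4.0]],
])

```text
clock: 20.32
tcp_pos: [487.5, -170.2, 153.9]
tcp_rot: [50.6, 90.0, 147.9]
ft_force: [-0.1, 1.5, 0.3]
width: 39.9
```

>>> drive_tool([
  [[-0.8,0,0,0,0,0,4],[-2.5,0,0,0,0,0,4],[-4.5,0,0,0,0,0,4],[-7,0,0,0,0,0,4],[-10,0,0,0,0,0,4],[-13,0,0,0,0,0,4],[-15,0,0,0,0,0,4],[-15,0,0,0,0,0,4]],
])

```text
clock: 20.98
tcp_pos: [490.0, -171.4, 308.9]
tcp_rot: [-110.8, 89.5, -13.6]
ft_force: [0.1, -0.0, 0.7]
width: 40.0
```

Run:
```python
from path import *
import pickle
ap([-15.1,0,0,0,0,0]); chk()
t0={"side":pickle.load(open("side0.pkl","rb")),"top":pickle.load(open("top0.pkl","rb"))}
td=np.array([np.cos(np.radians(7.2)),np.sin(np.radians(7.2)),0]); td2=np.array([-td[1],td[0],0])
print("rack ctr",np.array([485.5,-169.5,0])@td,np.array([485.5,-169.5,0])@td2)
for n in("side","top"):
    p=eyes.snapshot(n); cv2.imwrite(f"pics/{n}_full.png",p["img"])
    if n=="side":
        c=proj(p,[485,-170,90]).astype(int); cv2.imwrite("pics/side_h.png",cv2.resize(p["img"][c[1]-45:c[1]+45,c[0]-40:c[0]+40],None,fx=6.5,fy=6.5,interpolation=cv2.INTER_CUBIC))
    C=cloud(p); im=p["img"][p["range_z"]>0].astype(int); b,g,rr=im.T
    m=(abs(C[:,0]-485)<70)&(abs(C[:,1]+170)<40)&(C[:,2]>50)&(C[:,2]<220)&(rr-b>60)&(g-b>25)
    P=C[m]; print(n,m.sum())
    if m.sum()>60:
        print(P.min(0).round(),P.max(0).round())
        u,sv,vt=np.linalg.svd(P-P.mean(0),full_matrices=False); d=(P-P.mean(0))@vt[2]; P=P[abs(d)<6]
        u,sv,vt=np.linalg.svd(P-P.mean(0),full_matrices=False)
        nn=vt[2]*np.sign(vt[2][1]); print("normal",nn.round(3),"tmid",(P@td).min().round(1),(P@td).max().round(1),"n",(P@td2).mean().round(1))
    for q in("tape_roll","mug","grip","box_cutter","header_cards"):
        d=finder.search_frame(p,q); print(q,[(x["pixel"],round(x["score"],2)) for x in d[:1]])
```

```text
t 20.98 tcp [ 490.02 -171.35  308.9 ] d [ 2.4  -1.12  4.9 ] rotd [ 0.02  0.2  -0.47] F [ 0.14 -0.04  0.67] T [ 0.058 -0.063  0.011] w 40.0 q [  5.  19.  15. 100.  -6.  61. 120.]
rack ctr 460.42770439902944 -229.01272676827372
side 514
[ 442. -182.   53.] [ 530. -165.  155.]
normal [-0.128  0.992  0.005] tmid 416.1 504.9 n -232.7
tape_roll [([223.6, 138.9], 0.72)]
mug [([255.1, 235.4], 0.69)]
grip [([209.9, 183.9], 0.91)]
box_cutter [([304.1, 203.9], 0.55)]
header_cards [([302.5, 326.1], 0.64)]
top 20
tape_roll [([138.0, 228.2], 0.77)]
mug [([139.8, 167.5], 0.55)]
grip [([218.1, 241.1], 0.82)]
box_cutter [([239.2, 154.9], 0.8)]
header_cards []
```

View pics/side_h.png

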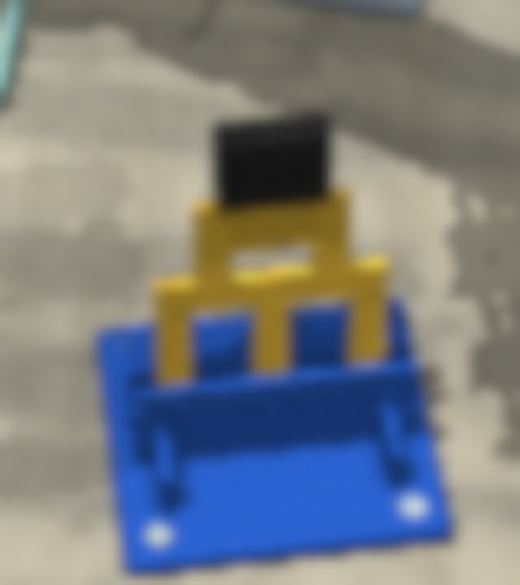

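View pics/side_full.png

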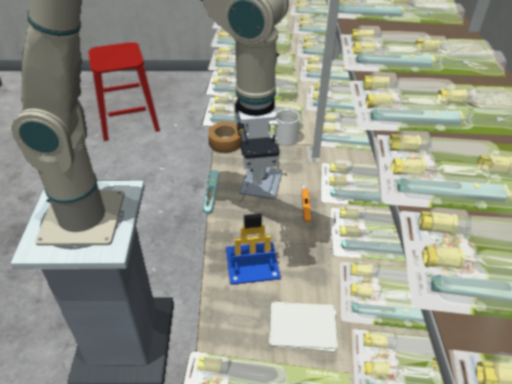

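The template stands upright and centred in the slot, and the bystanders are where they were. I'll let the arm settle, then hand in.

>>> drive_tool([
  [[0,0,0,0,0,0,4],[0,0,0,0,0,0,4],[0,0,0,0,0,0,4],[0,0,0,0,0,0,4],[0,0,0,0,0,0,4]],
])

```text
clock: 22.0
tcp_pos: [487.6, -170.2, 304.0]
tcp_rot: [46.6, 90.0, 143.8]
ft_force: [0.1, 0.1, 0.0]
width: 39.7
```

Run:
```python
from mv import *
chk(); print(r.hand_in()); print(state()["clock"])
```

```text
t 22.0 tcp [ 487.59 -170.25  304.  ] d [-0.03 -0.02 -0.  ] rotd [ 0.  0. -0.] F [0.13 0.07 0.02] T [ 0.007 -0.03  -0.006] w 39.7 q [  5.  19.  15. 100.  -6.  61. 120.]
the job is handed in; nothing more can be done
None
the job is handed in; nothing more can be done
```

The template is off the hook and standing upright in the blue rack's slot, released. I handed the job in at about 22 s; `hand_in` reports no verdict.

**Off the hook:** I gripped the template, squared it to the wire and felt for the barb. The bend came out at about 104 mm from hook_root, agreeing with the images. I then leaned the template up to 55° while following the wire round the bend and off the ball. The hook force I measured peaked at about 2 N, when feeling for the barb.

**Into the rack:** The template went down the slot without touching the sides until it met the floor with about 8.5 N, at the expected height.

**Last checks:**
- **Template:** the side camera showed it within about 0.3° of upright and 0.2° of the slot's direction, and centred along the slot to about 1 mm. The plate depth read about 1 mm off the slot's centre line, inside the 6 mm limit.
- **Gripper:** it was clear, 150 mm above the release point, with no wrist force.
- **Bystanders:** they looked unmoved in the side picture.

**Checks that failed or disagreed:**
- After the release, the top camera could not confirm the template because the arm hid it.
- The finder put the mug on the rack in the side view, and missed the cards from above. In the top view it put the tape roll and tool handle 9–16 px from where they started, possibly because the arm hid part of them. The side finder put those two within about 5 px of where they started.

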